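# Pack away the magnetism kit: clear the cradle, pile the sample pots, return the magnets

## Robot

A 6-joint arm with a two-finger parallel gripper is mounted at the origin on the work surface. World frame = base frame: x ahead of the robot, y to its left, z up, the work surface at z = 0. Lengths are in m, angles in rad, forces in N, time in s.
With the tool pointing down it reaches from about 0.35 to 0.85 m from the base axis. Payload 8.1 kg.
Tool frame: the origin (TCP) lies on the centre line of the jaws, within the pads' length; the fingertips stand 17 mm ahead of it and the grasp point (between the pads) lies 2 mm behind it; z points along the fingers, y is the line along which they close (so a half turn about z gives the same grasp; the last joint's range is limited). The gripper opens to 93 mm and grips with 3 to 60 N. Pads are 15 mm wide; open, the fingers measure 128 mm over their backs; the gripper's body (75 mm by 188 mm) begins 65 mm behind the grasp point.
Start: joints at [-1.371, 0.13, 1.488, -0, 1.523, -0.085], TCP at [0.169, -0.576, 0.236] pointing down, gripper open.
Joint ranges: [-2.96, 2.96], [-0.89, 2.26], [0.02, 2.5], [-1.34, 4.48], [0, 2.73], [-2.66, 2.66]. Speed limits (rad/s): [2.39, 2.39, 2.79, 3.14, 3.14, 3.14].

## Interface

Orientations are given as a rotation vector (axis times angle).
In Python, from plant import telemetry, viewer, order gives the robot as it stands.
- The arm moves only by the tool send_rows, never from a script. Its argument "plan" is a list that holds one entry, the list of rows, each a list of 5 numbers: the closure, from -1 (fully open) to 1 (shut), then the shift along the world's x, y, z normalised to -1 to 1, where 1 is 0.2 m, then the turn about the world's z normalised to -1 to 1, where 1 is 60 degrees. A call has 1 to 20 rows; each row is the pose to reach, as a shift and turn from the pose commanded when the call began; what a row does not reach only later rows make up. A row lasts 1/12 s, in which the tool goes at most 41.7 mm and 7.16 degrees, less where a joint would pass 70% of its speed; a pose out of reach is approached as far as the arm can. A call with a number of a shift or a turn outside -1 to 1 is refused whole. A call with a gripper value outside its range is refused whole. The fingers move at their own pace and stop on an object; "force" is the grip in N (left out, the last holds). Time passes only in rows, so rows that repeat a pose let the fingers close. It gives the time, the measured TCP pose, the force, the opening and the grip force at its end, in the units of the state.
- telemetry.read_state(): the state, without advancing time (a new reading comes with each control period).
- viewer.read_camera(name): name is "scene" or "top" or "wrist"; returns (picture, depth): 420x560x3 uint8, blue, green, red; 420x560 float32, m along the optical axis (not along the pixel's ray), 0 where there is no reading.
- viewer.calibration(name): a dict with "camera_matrix" (3x3 intrinsics, pixels), "extrinsics" (4x4, takes a point from camera to world coordinates); the wrist camera has in their place "hand_eye" (4x4, takes a point from camera to tool coordinates, whose origin is the TCP and whose axes are the flange's). Camera axes: x right, y up, looking along -z (the intrinsics and any distortion apply to the point x, -y, -z); pixel columns grow to the right and rows downward; lengths in m; the calibration is good to about 2 mm. A picture is of the moment at which its call begins: read the wrist's pose just before it. calibration takes no time and is no camera call.
- order.close_job(): hands the job in; it is judged then, once.
The state is a dict: "t": time; "q": joint angles; "dq": joint speeds; "joint_torque": joint torques, N m; "tool_pos": TCP position; "orientation": TCP orientation; "force": force on the tool from outside, world axes, zero at the start; "wrist_torque": the same for the moment, N m; "opening": finger opening in m; "gripper_force": force on a finger pad.
Only numpy, scipy, OpenCV 4.12 (cv2) and the standard library are available. Lean on these libraries where they do the work, as an engineer would, in place of code of your own. Each camera call takes 0.05 s, during which the arm holds its last target. There are 200 camera calls.

## Task

Pack away the magnetism kit after the lesson: first put every foam offcut into the yellow waste bin, also those lying on the pots in the cradle or across a magnet slot, and only then build the loose green-lidded pots up into a pyramid on the cradle: one completes the bottom row of three, the others go on it, each on its side, in line with the row's pots, ends roughly flush with theirs, and saddled in the gap between two pots below (the two gaps of the row first, one more pot on top of those if there is one). Lay each bar magnet flat in the slot of its own colour, at any time; keep the two grey-lidded pots in their places and do not shift the rubber stopper or the brass mass.

Things in the scene. Friction and masses are not known exactly. Their poses are not given: they have to be found in the camera images.
- pot_1: closed white sample pot with a green lid, a plain cylinder of diameter 58 mm and length 64 mm, about 160 g, lying on its side on the bench, loose, to be piled. Origin at the cylinder's centre; its x axis runs along the cylinder's axis. Its two flat ends are 64 mm apart: taken by the ends it can be set down next to or between others. It rolls if pushed. May be absent
- pot_2: closed white sample pot with a green lid, a plain cylinder of diameter 58 mm and length 64 mm, about 160 g, lying on its side on the bench, loose, to be piled. Origin at the cylinder's centre; its x axis runs along the cylinder's axis. Its two flat ends are 64 mm apart: taken by the ends it can be set down next to or between others. It rolls if pushed. May be absent
- pot_3: closed white sample pot with a green lid, a plain cylinder of diameter 58 mm and length 64 mm, about 160 g, lying on its side on the bench, loose, to be piled. Origin at the cylinder's centre; its x axis runs along the cylinder's axis. Its two flat ends are 64 mm apart: taken by the ends it can be set down next to or between others. It rolls if pushed. May be absent
- pot_4: closed white sample pot with a green lid, a plain cylinder of diameter 58 mm and length 64 mm, about 160 g, lying on its side on the bench, loose, to be piled. Origin at the cylinder's centre; its x axis runs along the cylinder's axis. Its two flat ends are 64 mm apart: taken by the ends it can be set down next to or between others. It rolls if pushed. May be absent
- base_1: closed white sample pot with a grey lid, a plain cylinder of diameter 58 mm and length 64 mm, about 160 g, lying in the cradle as part of its bottom row, already in place (seat_1). Origin at the cylinder's centre; its x axis runs along the cylinder's axis. Its two flat ends are 64 mm apart: taken by the ends it can be set down next to or between others. It rolls if pushed
- base_2: closed white sample pot with a grey lid, a plain cylinder of diameter 58 mm and length 64 mm, about 160 g, lying in the cradle as part of its bottom row, already in place (seat_2). Origin at the cylinder's centre; its x axis runs along the cylinder's axis. Its two flat ends are 64 mm apart: taken by the ends it can be set down next to or between others. It rolls if pushed
- cradle: fixed wooden cradle on the bench, 76 mm (its x) by 204 mm (its y), floor 6 mm thick, with four low ribs (up to 14 mm above the bench) across it that keep a row of three pots 60 mm apart along its y, each pot lying along the cradle's x. Origin on the bench under its centre
- gap_a (a point): point of the cradle: where the centre of a pot lies when it is saddled in one gap between two neighbouring bottom-row pots (30 mm along cradle +y, 84.6 mm above the bench); axes as the cradle's
- gap_b (a point): point of the cradle: where the centre of a pot lies when it is saddled in the other gap of the bottom row (30 mm along cradle -y, 84.6 mm above the bench); axes as the cradle's
- top_seat (a point): point of the cradle: where the centre of a pot lies when it is saddled in the gap between two second-layer pots (over the cradle's middle, 134.3 mm above the bench); axes as the cradle's
- seat_1 (a point): point of the cradle: 60 mm along +y, 35 mm above the bench: centre of the bottom-row pot base_1
- seat_2 (a point): point of the cradle: at the middle, 35 mm above the bench: centre of the bottom-row pot base_2
- seat_3 (a point): point of the cradle: 60 mm along -y, 35 mm above the bench: the empty third place of the bottom row, where the centre of a pot lying there belongs
- offcut_1: loose off-white chunk of packing foam, a block 84 x 42 x 38 mm (its x, y, z), 30 g, with a notched top. Origin at its centre. It lies on top of the bottom row of pots, bridging two of them over gap_a, its underside 64 mm above the bench. May be absent
- offcut_2: loose off-white chunk of packing foam, a block 84 x 42 x 38 mm (its x, y, z), 30 g, with a notched top. Origin at its centre. It lies on the bench. May be absent
- offcut_3: loose off-white chunk of packing foam, a block 84 x 42 x 38 mm (its x, y, z), 30 g, with a notched top. Origin at its centre. It lies across the rim of the red magnet's slot, its underside 14 mm above the bench. May be absent
- bin: fixed yellow open waste bin, outside 170 x 210 x 65 mm (x, y, height), walls and floor 5 mm. Origin on the bench under its centre
- magnet_red: loose red bar magnet, 100 x 24 x 24 mm, long axis its x, 200 g, lying on the bench; it attracts nothing here. Origin at its centre
- slot_red: fixed shallow storage slot for the red magnet: white rim, red floor and red tab at its -x end. Inside 116 mm (its x) by 38 mm (its y); floor 4 mm and rim 14 mm above the bench. Origin on the bench under its centre; a seated magnet's centre is 16 mm above the bench
- magnet_blue: loose blue bar magnet, 100 x 24 x 24 mm, long axis its x, 200 g, lying on the bench; it attracts nothing here. Origin at its centre
- slot_blue: fixed shallow storage slot for the blue magnet: white rim, blue floor and blue tab at its -x end. Inside 116 mm (its x) by 38 mm (its y); floor 4 mm and rim 14 mm above the bench. Origin on the bench under its centre; a seated magnet's centre is 16 mm above the bench
- stopper: brick-red rubber stopper, a bystander, 34 mm wide and 28 mm high, standing between the pots and slots; origin under its foot. Leave alone
- brass_mass: brass knobbed mass, a bystander, 32 mm wide and 37 mm high, 200 g; origin under its foot. Leave alone
Things that resemble listed ones, but are neither listed nor needed, are in the scene too. What is shaped like the pot_1 but orange or purple is not meant.

How it is judged:
By the outcome, as a careful person would: the job done as asked, in the order asked, and still so for the second after the job is handed in, with the robot touching nothing.
Of offcut_1, offcut_2, offcut_3 only 2 to 3 are there at a start; the rules pass over those that are not, and their reading is None.
Of pot_1, pot_2, pot_3, pot_4 only 3 to 4 are there at a start; the rules pass over those that are not, and their reading is None.
At some moment in a run one of offcut_1, offcut_2, offcut_3, magnet_red, magnet_blue may be knocked a few centimetres aside while the robot is not near it.
Once in a run the grip may slacken for a moment while it holds something.
It also fails if it takes over 210 s, if anything falls off the work surface, if the arm or the gripper's body presses on something with over 40 N, if the wrist force passes 120 N, or if a joint passes its speed limit or range.

## Working session

There is one attempt and no reset: what is moved stays moved. The work goes in short steps, Python scripts to look and compute and a tool call to move; the robot and the scene stay as the last step left them, time stands still between calls to the robot, and variables do not carry over. Pictures are saved under pics/ and viewed, at most 14 in all, crops included, and the job is handed in when it is done.

Besides the shell and the picture viewer there is one more tool, called after "Call:" in YAML: its name, and indented under it one key for each argument. send_rows: Moves the arm, as the interface text tells. Scaled input: -1 to 1 covers 0.2 m each way for a shift and 60 degrees each way for a turn. Its arguments: {"type":"object","properties":{"plan":{"type":"array"},"force":{"type":"number"}},"required":["plan"]}

```bash
ls; mkdir -p pics; python3 - <<'E'
from plant import telemetry, viewer
import cv2,numpy as np
s=telemetry.read_state();print(s)
for n in("top","scene"):
    p,d=viewer.read_camera(n);cv2.imwrite(f"pics/{n}0.png",p);np.savez(f"pics/{n}0.npz",p=p,d=d)
    print(n,viewer.calibration(n))
print(viewer.calibration("wrist"))
E
```

```text
pics
{'t': 0.0, 'q': array([-1.37144187e+00,  1.31155754e-01,  1.48930747e+00, -1.22117980e-05,
        1.52299493e+00, -8.54370165e-02]), 'dq': array([-0.00197381, -0.00103453,  0.00048482,  0.00174545,  0.0002925 ,
        0.00089059]), 'joint_torque': array([-2.70712117e-03, -5.59845150e+01, -4.91765749e+01,  7.65643129e-02,
        3.55360564e-02, -1.29096138e-04]), 'tool_pos': array([ 0.16846058, -0.57529032,  0.23457518]), 'orientation': array([-3.10795304e+00, -4.45575858e-01,  1.85835437e-04]), 'force': array([0.40858352, 0.30340981, 1.13118147]), 'wrist_torque': array([ 0.06238953, -0.0188703 , -0.01996013]), 'gripper_force': 0.0, 'opening': 0.09304380357895353}
top {'camera_matrix': array([[386.91663605,   0.        , 284.99889082],
       [  0.        , 386.91663605, 206.60435463],
       [  0.        ,   0.        ,   1.        ]]), 'extrinsics': array([[-0.01975664,  0.99775985, -0.06391362,  0.36375809],
       [-0.99959291, -0.02102813, -0.01928277, -0.04530896],
       [-0.02058356,  0.06350664,  0.99776912,  1.170552  ],
       [ 0.        ,  0.        ,  0.        ,
[... 282 characters left out ...]
99982011,  0.01551468, -0.01091024, -0.06798411],
       [-0.00143595,  0.63549598,  0.77210284,  1.13189942],
       [ 0.        ,  0.        ,  0.        ,  1.        ]])}
{'camera_matrix': array([[354.91752751,   0.        , 274.39460535],
       [  0.        , 354.91752751, 210.40346563],
       [  0.        ,   0.        ,   1.        ]]), 'hand_eye': array([[-4.40543220e-04,  9.70517712e-01,  2.41029411e-01,
         6.70458738e-02],
       [ 9.99999842e-01,  5.11515055e-04, -2.31885684e-04,
        -1.09304827e-04],
       [-3.48339335e-04,  2.41029271e-01, -9.70517784e-01,
        -1.48680145e-01],
       [ 0.00000000e+00,  0.00000000e+00,  0.00000000e+00,
         1.00000000e+00]])}
```

View pics/top0.png

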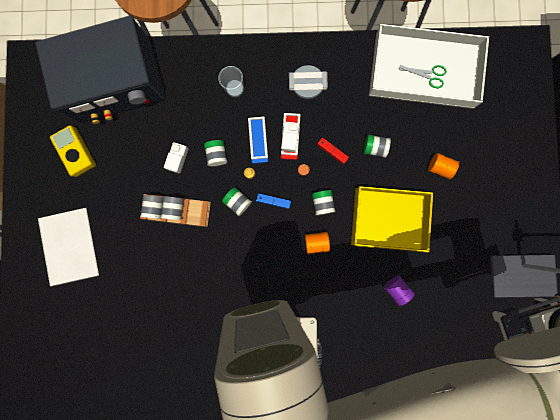

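View pics/scene0.png

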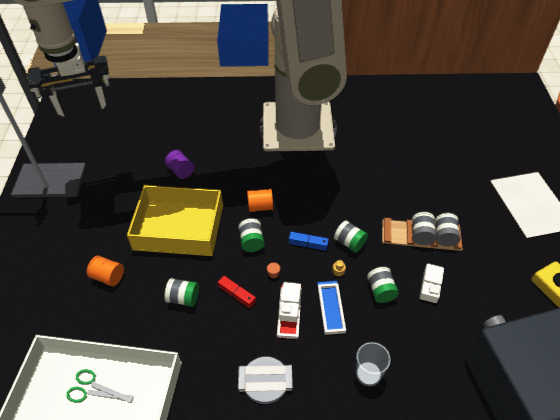

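Candidates, top-view pixels: 
- **Green pots:** (215,153), (237,201), (323,202), (378,146). The orange (444,166) and (317,242) and the purple (399,290) are decoys.
- **Foam:** (176,157) on the bench and (291,133) on the red slot. Nothing lies on the cradle pots. The white paper, the banded dish (308,81) and the tray are not foam.
- **Magnets:** red (333,150), blue (273,201). Scissors and the orange plugs at (103,116) are not magnets.
- **Bystanders:** stopper (304,170), brass mass (249,173).

```bash
cat > h.py <<'E'
from plant import telemetry, viewer
import cv2, numpy as np
from scipy.spatial.transform import Rotation as R
def pose():
    s=telemetry.read_state(); T=np.eye(4); T[:3,:3]=R.from_rotvec(s["orientation"]).as_matrix(); T[:3,3]=s["tool_pos"]; return T,s
def grab(name,save=None):
    T,s=pose(); p,d=viewer.read_camera(name); c=viewer.calibration(name)
    E=c["extrinsics"] if name!="wrist" else T@c["hand_eye"]
    if save: cv2.imwrite(f"pics/{save}.png",p)
    return p,cloud(d,c["camera_matrix"],E)
def cloud(d,K,E):
    v,u=np.indices(d.shape); x=(u-K[0,2])/K[0,0]*d; y=(v-K[1,2])/K[1,1]*d
    P=np.stack([x,-y,-d],-1)@E[:3,:3].T+E[:3,3]; P[d<=0]=np.nan; return P
def hue(p,kind):
    H,S,V=[c.astype(int) for c in cv2.split(cv2.cvtColor(p,cv2.COLOR_BGR2HSV))]
    return {"green":(H>45)&(H<80)&(S>120)&(V>40),"red":((H<4)|(H>176))&(S>190)&(V>90),"blue":(H>100)&(H<125)&(S>150)&(V>70),
     "white":(S<45)&(V>140),"yellow":(H>22)&(H<33)&(S>150)&(V>90),"wood":(H>5)&(H<20)&(S>60)&(S<190)&(V>60)}[kind]
def rect(Q):  # centre, long axis deg, sizes mm in world xy
    (c,(a,b),t)=cv2.minAreaRect((Q[:,:2]*1000).astype(np.float32))
    if a<b: a,b,t=b,a,t+90
    return np.round([c[0],c[1],(t+90)%180-90,a,b],1)
def comps(P,m,amin=20):
    n,L,st,ce=cv2.connectedComponentsWithStats(m.astype(np.uint8)*255)
    for i in range(1,n):
        if st[i,4]>=amin: yield ce[i],P[L==i]
def yaw():
    T,s=pose(); return np.degrees(np.arctan2(T[1,1],T[0,1]))
E
python3 - <<'E'
from h import *
for n in("top","scene"):
    z=np.load(f"pics/{n}0.npz");c=viewer.calibration(n);P=cloud(z["d"],c["camera_matrix"],c["extrinsics"]);p=z["p"]
    print(n)
    Z=P[...,2]; reg=(P[...,0]>.25)&(P[...,0]<.8)&(abs(P[...,1])<.45)
    for k in("red","blue","green","yellow","wood"):
        for ce,Q in comps(P,hue(p,k)&reg): print(k,ce.round(),rect(Q),"z",np.percentile(Q[:,2],[5,50,95]).round(3))
    for ce,Q in comps(P,(Z>.008)&reg,60):
        h=np.percentile(Q[:,2],98); T=Q[Q[:,2]>h-.012]; print("obj",ce.round(),"h",h.round(3),rect(T),"n",len(Q),len(T))
E
```

```text
top
red [291. 119.] [707.9 -47.5  82.6  34.2  18.1] z [0.001 0.005 0.008]
red [333. 150.] [ 605.7 -170.9   50.7  101.    32.1] z [0.003 0.024 0.028]
red [289. 157.] [590.3 -37.8  84.9  49.1  11. ] z [0.002 0.006 0.009]
blue [257. 137.] [651.9  57.4   3.7 113.2  34.4] z [0.001 0.005 0.009]
blue [259. 160.] [580.7  52.4 -84.5  51.9  12.5] z [0.    0.007 0.01 ]
blue [273. 201.] [457.6  12.6  75.8 102.2  26.9] z [0.004 0.025 0.029]
green [368. 144.] [ 617.1 -273.5  -11.6   57.9   19.5] z [0.027 0.051 0.06 ]
green [213. 143.] [626.  186.1 -66.   55.9  26.3] z [0.032 0.055 0.06 ]
green [229. 195.] [476.2 142.1 -42.9  56.   29.2] z [0.032 0.054 0.06 ]
green [322. 194.] [ 473.7 -133.4  -79.6   62.9   22.7] z [0.005 0.054 0.06 ]
yellow [391. 219.] [ 392.  -341.8   83.7  234.7  173.1] z [0.002 0.006 0.065]
wood [303. 169.] [550.1 -81.1  -0.9  35.4  34. ] z [-0.001  0.028  0.032]
wood [190. 213.] [434.9 309.4  82.2 203.8  78.5] z [0.001 0.009 0.017]
obj [134.  90.] h 0.15 [775.6 396.3 -89.8 106.9  49. ] n 1389 556
obj [233.  90.] h 0.088 [787.3 127.   89.9  63.1  25.1] n 165 48
obj [397.  94.] 
[... 2786 characters left out ...]
   33.6  32. ] n 152 133
obj [432. 282.] h 0.041 [594.9 303.6 -19.   88.1  41.9] n 652 453
obj [383. 284.] h 0.058 [604.4 180.9   9.5  68.   49.3] n 765 452
obj [237. 291.] h 0.027 [ 606.5 -169.4   51.5  100.9   27.1] n 463 406
obj [182. 292.] h 0.058 [ 617.4 -298.    78.4   65.2   48. ] n 759 438
obj [290. 306.] h 0.054 [648.  -41.7  -7.9  86.2  42. ] n 878 533
obj [332. 308.] h 0.017 [650.7  56.1   3.3 132.3  48.9] n 320 320
obj [502. 331.] h 0.148 [776.7 395.5 -89.9 109.   46.2] n 1205 795
obj [372. 353.] h 0.086 [787.3 125.9  89.2  61.2  23.4] n 498 118
obj [143. 353.] h 0.056 [ 769.6 -366.4   76.3  164.    20.8] n 784 301
obj [266. 363.] h 0.021 [786.3 -94.8 -89.9 102.4  27. ] n 328 327
```

Call:
send_rows:
  plan:
    - [[-1, 1, 1, 0, -0.41], [-1, 1, 1, 0, -0.41], [-1, 1, 1, 0, -0.41], [-1, 1, 1, 0, -0.41], [-1, 1, 1, 0, -0.41], [-1, 1, 1, 0, -0.41], [-1, 1, 1, 0, -0.41], [-1, 1, 1, 0, -0.41]]
  force: 20

```text
t: 0.77
tool_pos: [0.3725, -0.3711, 0.2354]
orientation: [-3.132, 0.218, -0.002]
force: [0.0, 0.4, 0.1]
opening: 0.0931
gripper_force: 0.0
```

Call:
send_rows:
  plan:
    - [[-1, 1, 1, 0, 0], [-1, 1, 1, 0, 0], [-1, 1, 1, 0, 0], [-1, 1, 1, 0, 0], [-1, 1, 1, 0, 0], [-1, 1, 1, 0, 0], [-1, 1, 1, 0, 0], [-1, 1, 1, 0, 0]]

```text
t: 1.43
tool_pos: [0.5715, -0.1713, 0.2348]
orientation: [-3.132, 0.219, -0.0]
force: [0.2, -0.9, -0.0]
opening: 0.0931
gripper_force: 0.0
```

Call:
send_rows:
  plan:
    - [[-1, 0.39, 0.67, -0.2, 0], [-1, 0.39, 0.67, -0.2, 0], [-1, 0.39, 0.67, -0.2, 0], [-1, 0.39, 0.67, -0.2, 0], [-1, 0.39, 0.67, -0.2, 0], [-1, 0.39, 0.67, -0.2, 0]]

```text
t: 1.93
tool_pos: [0.6462, -0.0405, 0.1937]
orientation: [3.134, -0.222, -0.005]
force: [0.6, -0.1, 0.4]
opening: 0.093
gripper_force: 0.0
```

```bash
cat > look.py <<'E'
import sys
from h import *
# report raised objects seen by the wrist camera, near the TCP
T,s=pose(); save=sys.argv[1] if len(sys.argv)>1 and sys.argv[1]!="-" else None
p,P=grab("wrist",save); print("t",round(s["t"],2),"tcp",(T[:3,3]*1000).round(1),"yaw",yaw().round(1),"open",round(s["opening"]*1000,1))
lo=float(sys.argv[2]) if len(sys.argv)>2 else .008
ok=np.isfinite(P[...,2])&(P[...,2]>lo)&(P[...,2]<.18)
for ce,Q in comps(P,ok,300):
    h=np.percentile(Q[:,2],97); t=Q[Q[:,2]>h-.012]; print(ce.round(),"h",h.round(3),rect(t),"n",len(t))
E
python3 look.py w1
```

```text
t 1.93 tcp [646.2 -40.5 193.7] yaw -98.2 open 93.0
[43. 36.] h 0.085 [789.3 106.5 -44.6  54.6  15.4] n 1093
[312.  18.] h 0.023 [787.5 -97.7  81.8 113.6  33.9] n 4145
[276. 191.] h 0.053 [645.7 -42.   -8.   83.6  42. ] n 4737
[173. 198.] h 0.178 [655.8   6.4  18.7  18.3   7. ] n 107
[536. 194.] h 0.057 [ 617.4 -274.    -5.3   48.8   21.5] n 1015
[415. 220.] h 0.025 [ 603.7 -169.4   51.4  100.3   24.1] n 2708
[ 59. 259.] h 0.056 [633.1 181.5  81.   45.3  13.1] n 416
[328. 283.] h 0.029 [554.  -80.8  83.8  32.3  19.5] n 577
[389. 354.] h 0.057 [ 474.4 -133.    82.5   49.7   20.3] n 706
[151. 381.] h 0.054 [481.2 116.6  80.4  57.2  26.2] n 676
[239. 370.] h 0.025 [456.4  11.3  75.9  99.3  25.9] n 1352
```

View pics/w1.png

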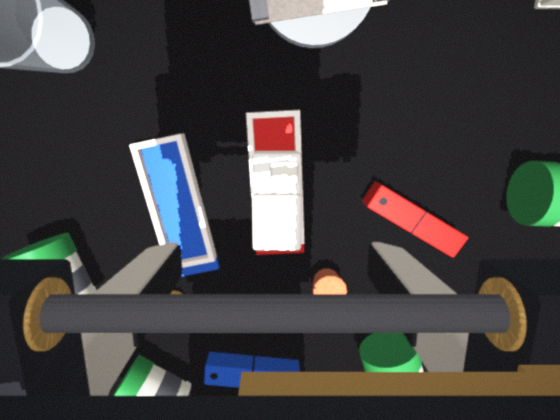

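Call:
send_rows:
  plan:
    - [[-1, 0, -0.008, -0.4, 0], [-1, 0, -0.008, -0.7, 0], [-1, 0, -0.008, -0.79, 0], [-1, 0, -0.008, -0.79, 0], [-1, 0, -0.008, -0.79, 0], [1, 0, -0.008, -0.79, 0], [1, 0, -0.008, -0.79, 0], [1, 0, -0.008, -0.79, 0], [1, 0, -0.008, -0.79, 0], [1, 0, -0.008, -0.79, 0], [1, 0, -0.008, -0.79, 0], [1, 0, -0.008, -0.5, 0], [1, 0, -0.008, -0.2, 0], [1, 0, -0.008, -0.2, 0], [1, 0, -0.008, -0.2, 0]]
  force: 25

```text
t: 3.23
tool_pos: [0.6516, -0.044, 0.1664]
orientation: [3.132, -0.226, 0.023]
force: [1.4, -0.3, 1.4]
opening: 0.0312
gripper_force: 0.0
```

```bash
python3 look.py w2
```

```text
t 3.23 tcp [651.6 -44.  166.4] yaw -98.3 open 31.2
[33. 41.] h 0.085 [792.9 100.4 -32.   45.2  10.4] n 1105
[311.  20.] h 0.023 [788.1 -97.8  81.7 114.7  35.2] n 5080
[273. 207.] h 0.053 [645.9 -42.1  -8.3  82.9  42. ] n 5544
[180. 218.] h 0.178 [659.2 -25.5  34.5  22.   10.4] n 544
[544. 210.] h 0.045 [ 618.2 -266.3   -1.2   57.3   11.6] n 658
[418. 233.] h 0.025 [ 603.6 -169.6   51.5  100.7   24.3] n 2749
[321. 259.] h 0.179 [653.7 -63.3 -51.6  21.9  10.6] n 490
[ 28. 275.] h 0.056 [623.8 171.5 -80.9  24.8  24.2] n 825
[ 19. 341.] h 0.058 [577.5 182.9 -81.2  33.1  17.5] n 503
[536. 359.] h 0.065 [ 485.5 -246.   -55.    29.3   17.8] n 609
```

View pics/w2.png

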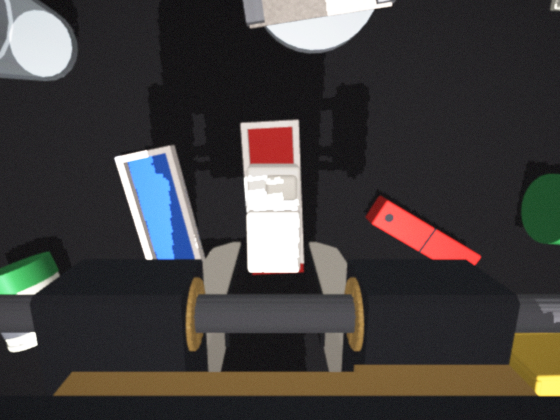

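Call:
send_rows:
  plan:
    - [[-0.45, 0, 0, 0, 0], [-0.45, 0, 0, 0, 0], [-0.45, 0, 0, 0, 0], [-0.45, 0, 0, -0.1, 0], [-0.45, 0, 0, -0.2, 0], [-0.45, 0, 0, -0.2, 0]]
  force: 25

```text
t: 3.78
tool_pos: [0.6427, -0.0429, 0.1091]
orientation: [-3.133, 0.227, 0.015]
force: [-0.6, 0.0, -1.1]
opening: 0.0621
gripper_force: 0.0
```

Call:
send_rows:
  plan:
    - [[-0.45, 0, 0, -0.2, 0], [-0.45, 0, 0, -0.39, 0], [-0.45, 0, 0, -0.39, 0], [-0.45, 0, 0, -0.39, 0], [1, 0, 0, -0.39, 0], [1, 0, 0, -0.39, 0], [1, 0, 0, -0.39, 0], [1, 0, 0, -0.39, 0], [1, 0, 0, -0.39, 0], [1, 0, 0, -0.39, 0], [1, 0, 0, -0.39, 0], [1, 0, 0, -0.2, 0], [1, 0, 0, 0, 0], [1, 0, 0, 0.15, 0], [1, 0, 0, 0.15, 0]]
  force: 25

```text
t: 5.03
tool_pos: [0.6513, -0.0441, 0.1554]
orientation: [3.132, -0.227, 0.021]
force: [1.1, -0.7, 1.6]
opening: 0.0419
gripper_force: 25.0
```

Call:
send_rows:
  plan:
    - [[1, -1, -1, 0, 0], [1, -1, -1, 0, 0], [1, -1, -1, 0, 0], [1, -1, -1, 0, 0], [1, -1, -1, 0, 0], [1, -1, -1, 0, 0], [1, -1, -1, 0, 0], [1, -1, -1, 0, 0]]

```text
t: 5.7
tool_pos: [0.443, -0.2472, 0.1459]
orientation: [3.131, -0.233, -0.001]
force: [-0.9, -0.1, -0.0]
opening: 0.0417
gripper_force: 25.0
```

Call:
send_rows:
  plan:
    - [[1, -0.265, -0.585, 0, 0.03], [1, -0.265, -0.585, 0, 0.03], [1, -0.265, -0.585, 0, 0.03], [1, -0.265, -0.585, -0.2, 0.03], [1, -0.265, -0.585, -0.3, 0.03], [1, -0.265, -0.585, -0.3, 0.03], [-0.45, -0.265, -0.585, -0.3, 0.03], [-0.45, -0.265, -0.585, -0.3, 0.03], [-0.45, -0.265, -0.585, -0.3, 0.03], [-0.45, -0.265, -0.585, -0.3, 0.03], [-0.45, -0.265, -0.585, -0.1, 0.03], [-0.45, -0.265, -0.585, 0.2, 0.03], [-0.45, -0.265, -0.585, 0.3, 0.03]]

```text
t: 6.78
tool_pos: [0.3938, -0.36, 0.2083]
orientation: [3.136, -0.176, 0.001]
force: [0.8, -0.8, 0.8]
opening: 0.067
gripper_force: 0.0
```

```bash
cat > tl.py <<'E'
from h import *
import sys
# overview from the fixed top camera
T,s=pose(); p,P=grab("top",sys.argv[1] if len(sys.argv)>1 else None); print("t",round(s["t"],2),"tcp",(T[:3,3]*1000).round(1),"yaw",yaw().round(1),"open",round(s["opening"]*1000,1))
reg=(P[...,0]>.25)&(P[...,0]<.74)&(P[...,1]>-.46)&(P[...,1]<.45)&(P[...,2]>.008)&(P[...,2]<.21)
for ce,Q in comps(P,reg,60):
    h=np.percentile(Q[:,2],98); t=Q[Q[:,2]>h-.012]; print(ce.round(),"h",h.round(3),rect(t))
E
python3 tl.py
```

```text
t 6.78 tcp [ 393.8 -360.   208.3] yaw -96.4 open 67.0
[290. 134.] h 0.019 [657.4 -41.6  -5.3 130.3  47.8]
[257. 139.] h 0.019 [645.5  57.6   3.6 136.6  48.3]
[376. 145.] h 0.061 [ 610.8 -295.3   79.2   64.8   46.5]
[332. 150.] h 0.029 [ 604.2 -167.9   51.7   99.5   25.2]
[215. 152.] h 0.061 [602.5 183.5  11.2  65.3  45.9]
[175. 157.] h 0.042 [593.1 304.  -19.7  82.9  42.3]
[432. 167.] h 0.057 [ 545.9 -456.7   -7.7   20.5    5.3]
[303. 169.] h 0.033 [548.  -78.9  -4.5  30.4  30.2]
[249. 173.] h 0.041 [542.6  84.   87.7  18.5  15.6]
[236. 201.] h 0.061 [456.1 121.6  46.8  63.5  45.2]
[375. 208.] h 0.068 [ 394.9 -328.1   83.6  207.7  170.1]
[323. 202.] h 0.061 [ 447.3 -133.1    6.8   64.4   46.5]
[273. 200.] h 0.029 [456.6  13.2  75.7  99.7  24.2]
[165. 208.] h 0.067 [442.3 341.   84.5 105.1  64.8]
[201. 213.] h 0.018 [424.3 235.9  -1.7  72.6  51.4]
[398. 230.] h 0.048 [ 362.7 -354.8   88.9   29.    14.5]
[317. 242.] h 0.06 [ 329.6 -112.8  -84.7   63.8   45.3]
```

Call:
send_rows:
  plan:
    - [[-0.45, 0.25, 0.83, 0, -0.07], [-0.45, 0.25, 0.83, 0, -0.07], [-0.45, 0.25, 0.83, 0, -0.07], [-0.45, 0.25, 0.83, 0, -0.07], [-0.45, 0.25, 0.83, 0, -0.07]]

```text
t: 7.25
tool_pos: [0.4454, -0.1892, 0.2069]
orientation: [-3.127, 0.286, -0.004]
force: [-0.1, 0.1, -0.5]
opening: 0.0676
gripper_force: 0.0
```

Call:
send_rows:
  plan:
    - [[-0.45, 0.25, 0.83, 0, -0.07], [-0.45, 0.25, 0.83, 0, -0.07], [-0.45, 0.25, 0.83, 0, -0.07], [-0.45, 0.25, 0.83, 0, -0.07], [-0.45, 0.25, 0.83, 0, -0.07]]

```text
t: 7.67
tool_pos: [0.4951, -0.023, 0.2068]
orientation: [-3.114, 0.399, -0.004]
force: [0.2, -0.3, 0.4]
opening: 0.0676
gripper_force: 0.0
```

Call:
send_rows:
  plan:
    - [[-0.45, 0.25, 0.83, 0, -0.07], [-0.45, 0.25, 0.83, 0, -0.07], [-0.45, 0.25, 0.83, 0, -0.07], [-0.45, 0.25, 0.83, 0, -0.07], [-0.45, 0.25, 0.83, 0, -0.07]]

```text
t: 8.08
tool_pos: [0.5447, 0.143, 0.2065]
orientation: [-3.097, 0.514, -0.003]
force: [0.0, 0.0, -0.4]
opening: 0.0676
gripper_force: 0.0
```

Call:
send_rows:
  plan:
    - [[-0.45, 0.25, 0.83, 0, 0], [-0.45, 0.25, 0.83, 0, 0], [-0.45, 0.25, 0.83, 0, 0], [-0.45, 0.25, 0.83, 0, 0], [-0.45, 0.25, 0.83, 0, 0], [-0.45, 0.25, 0.83, 0, 0]]

```text
t: 8.58
tool_pos: [0.5938, 0.3059, 0.2053]
orientation: [-3.099, 0.515, 0.0]
force: [-0.3, -0.1, 0.4]
opening: 0.0674
gripper_force: 0.0
```

```bash
python3 look.py w3
```

```text
t 8.58 tcp [593.8 305.9 205.3] yaw -109.0 open 67.4
[58. 50.] h 0.135 [751.  399.5 -75.1  47.9  28.3] n 2826
[522.  60.] h 0.015 [643.2  55.9   3.5 113.4  50.4] n 2623
[404. 146.] h 0.058 [601.2 182.    9.8  64.8  47.1] n 4152
[277. 195.] h 0.039 [593.4 303.5 -18.6  82.6  42. ] n 4037
[514. 170.] h 0.038 [542.4  83.5  71.2  19.1  18.1] n 417
[552. 231.] h 0.025 [468.1  57.2 -24.3  25.1   9.6] n 316
[495. 247.] h 0.055 [476.5 108.5  68.3  65.1  20.5] n 673
[293. 352.] h 0.064 [450.1 338.3  71.7 113.9  50.4] n 3534
```

Call:
send_rows:
  plan:
    - [[-0.45, 0, -0.012, -0.3, 0], [-0.45, 0, -0.012, -0.6, 0], [-0.45, 0, -0.012, -0.8, 0], [-0.45, 0, -0.012, -0.915, 0], [-0.45, 0, -0.012, -0.915, 0], [-0.45, 0, -0.012, -0.915, 0], [1, 0, -0.012, -0.915, 0], [1, 0, -0.012, -0.915, 0], [1, 0, -0.012, -0.915, 0], [1, 0, -0.012, -0.915, 0], [1, 0, -0.012, -0.915, 0], [1, 0, -0.012, -0.915, 0], [1, 0, -0.012, -0.8, 0], [1, 0, -0.012, -0.6, 0], [1, 0, -0.012, -0.4, 0], [1, 0, -0.012, -0.3, 0], [1, 0, -0.012, -0.3, 0]]

```text
t: 10.05
tool_pos: [0.5972, 0.3029, 0.1536]
orientation: [-3.092, 0.519, -0.015]
force: [1.1, 0.4, 0.4]
opening: 0.0418
gripper_force: 25.0
```

Call:
send_rows:
  plan:
    - [[1, -0.24, -0.76, 0, 0.07], [1, -0.24, -0.76, 0, 0.07], [1, -0.24, -0.76, 0, 0.07], [1, -0.24, -0.76, 0, 0.07], [1, -0.24, -0.76, 0, 0.07]]

```text
t: 10.47
tool_pos: [0.5432, 0.1441, 0.144]
orientation: [3.112, -0.411, -0.005]
force: [0.4, 0.1, -1.3]
opening: 0.0418
gripper_force: 25.0
```

Call:
send_rows:
  plan:
    - [[1, -0.24, -0.76, 0, 0.07], [1, -0.24, -0.76, 0, 0.07], [1, -0.24, -0.76, 0, 0.07], [1, -0.24, -0.76, 0, 0.07], [1, -0.24, -0.76, 0, 0.07]]

```text
t: 10.88
tool_pos: [0.4957, -0.0075, 0.1448]
orientation: [3.125, -0.298, -0.002]
force: [-0.7, 0.3, -0.5]
opening: 0.0417
gripper_force: 25.0
```

Call:
send_rows:
  plan:
    - [[1, -0.24, -0.76, 0, 0.07], [1, -0.24, -0.76, 0, 0.07], [1, -0.24, -0.76, 0, 0.07], [1, -0.24, -0.76, 0, 0.07], [1, -0.24, -0.76, 0, 0.07]]

```text
t: 11.3
tool_pos: [0.4479, -0.1594, 0.1453]
orientation: [3.134, -0.184, -0.001]
force: [0.3, 1.1, -0.1]
opening: 0.0417
gripper_force: 25.0
```

Call:
send_rows:
  plan:
    - [[1, -0.245, -0.72, 0, 0], [1, -0.245, -0.72, 0, 0], [1, -0.245, -0.72, 0, 0], [1, -0.245, -0.72, -0.15, 0], [1, -0.245, -0.72, -0.3, 0], [1, -0.245, -0.72, -0.3, 0], [1, -0.245, -0.72, -0.3, 0], [-0.45, -0.245, -0.72, -0.3, 0], [-0.45, -0.245, -0.72, -0.3, 0], [-0.45, -0.245, -0.72, -0.3, 0], [-0.45, -0.245, -0.72, -0.3, 0], [-0.45, -0.245, -0.72, 0, 0], [-0.45, -0.245, -0.72, 0.3, 0], [-0.45, -0.245, -0.72, 0.3, 0]]

```text
t: 12.47
tool_pos: [0.4007, -0.2984, 0.2083]
orientation: [3.136, -0.177, 0.001]
force: [0.9, -1.5, 0.4]
opening: 0.0676
gripper_force: 0.0
```

Call:
send_rows:
  plan:
    - [[-0.45, 1, 0.67, 0, 0.96], [-0.45, 1, 0.67, 0, 0.96], [-0.45, 1, 0.67, 0, 0.96], [-0.45, 1, 0.67, 0, 0.96], [-0.45, 1, 0.67, 0, 0.96], [-0.45, 1, 0.67, 0, 0.96], [-0.45, 1, 0.67, 0, 0.96], [-0.45, 1, 0.67, 0, 0.96], [-0.45, 1, 0.67, 0, 0.96], [-0.45, 1, 0.67, 0, 0.96]]

```text
t: 13.3
tool_pos: [0.6009, -0.1645, 0.2062]
orientation: [2.836, 1.351, 0.001]
force: [-0.5, 0.5, -0.4]
opening: 0.0672
gripper_force: 0.0
```

```bash
python3 look.py w4; python3 tl.py t4; python3 - <<'E'
import cv2
cv2.imwrite("pics/t4c.png",cv2.resize(cv2.imread("pics/t4.png")[100:260,130:450],None,fx=2.4,fy=2.4))
E
```

```text
t 13.3 tcp [ 600.9 -164.5  206.2] yaw -39.1 open 67.2
[41. 18.] h 0.037 [541.7  81.9 -35.6  20.8  17.5] n 546
[129.  15.] h 0.015 [600.6  36.7 -37.9  57.1  28.3] n 668
[237.  52.] h 0.015 [659.2 -43.8  -5.3 126.4  48.6] n 2369
[430.  18.] h 0.024 [ 799.1 -132.9  -40.3  101.1   41.2] n 3912
[ 36. 145.] h 0.025 [456.3  11.   76.  100.   26.1] n 3425
[529. 201.] h 0.055 [ 775.1 -322.7   56.9   95.9   38.3] n 1492
[280. 194.] h 0.025 [ 603.6 -169.5   51.6   99.5   24.1] n 2615
[172. 161.] h 0.029 [547.2 -80.1 -36.9  32.4  32.3] n 1021
[140. 255.] h 0.058 [ 459.8 -127.7    5.8   39.4   35.1] n 1106
[337. 278.] h 0.053 [ 597.3 -268.9   79.2   15.7   11.4] n 200
[220. 352.] h 0.065 [ 455.  -241.3  -33.9  100.7   45.2] n 1167
t 13.35 tcp [ 600.7 -164.8  206.2] yaw -39.1 open 67.7
[289. 133.] h 0.019 [654.5 -41.3  -5.4 137.5  47.9]
[257. 139.] h 0.019 [645.   57.7   3.6 137.2  48.2]
[367. 143.] h 0.062 [ 618.1 -270.5  -15.3   42.4   13.4]
[215. 152.] h 0.061 [602.6 182.3  10.7  65.6  46.4]
[342. 158.] h 0.029 [ 580.  -197.8  -39.2   24.7   22.8]
[432. 167.] h 0.056 [ 547.2 -456.2   -4.2   21.6    6.7]
[248. 173.] h 0.041 [542.5  84.1  87.6  17.9  15.4]
[236. 201.] h 0.061 [456.1 121.5  47.4  63.6  45.9]
[411. 219.] h 0.069 [ 394.7 -330.    83.7  210.8  170.1]
[165. 208.] h 0.067 [442.3 340.5  84.5 105.8  64.8]
[267. 199.] h 0.029 [460.9  29.4  75.7  67.1  24.1]
[202. 213.] h 0.019 [424.3 231.2  -7.5  75.3  38.7]
[378. 218.] h 0.047 [ 398.7 -296.7   -6.4   82.9   42.8]
[401. 219.] h 0.047 [ 393.7 -362.4   -3.4   82.    42.1]
```

View pics/t4c.png

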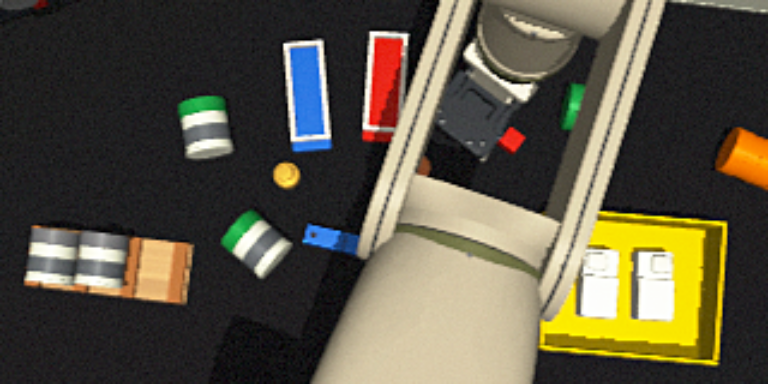

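Call:
send_rows:
  plan:
    - [[-0.45, 0.014, -0.024, -0.3, 0.01], [-0.45, 0.014, -0.024, -0.6, 0.01], [-0.45, 0.014, -0.024, -0.8, 0.01], [-0.45, 0.014, -0.024, -0.89, 0.01], [-0.45, 0.014, -0.024, -0.89, 0.01], [-0.45, 0.014, -0.024, -0.89, 0.01], [1, 0.014, -0.024, -0.89, 0.01], [1, 0.014, -0.024, -0.89, 0.01], [1, 0.014, -0.024, -0.89, 0.01], [1, 0.014, -0.024, -0.89, 0.01], [1, 0.014, -0.024, -0.89, 0.01], [1, 0.014, -0.024, -0.89, 0.01], [1, 0.014, -0.024, -0.89, 0.01], [1, 0.014, -0.024, -0.89, 0.01], [1, 0.014, -0.024, -0.8, 0.01], [1, 0.014, -0.024, -0.65, 0.01], [1, 0.014, -0.024, -0.5, 0.01], [1, 0.014, -0.024, -0.5, 0.01], [1, 0.014, -0.024, -0.5, 0.01]]
  force: 35

```text
t: 14.98
tool_pos: [0.605, -0.1702, 0.1079]
orientation: [2.824, 1.369, 0.005]
force: [0.2, -0.1, -2.4]
opening: 0.0237
gripper_force: 35.0
```

```bash
python3 look.py -; python3 -c "
from h import *
print(telemetry.read_state()['gripper_force'])"
```

```text
t 14.98 tcp [ 605.  -170.2  107.9] yaw -38.3 open 23.7
[190.  46.] h 0.015 [654.2 -43.6  -5.8 116.7  49. ] n 3284
[496.   6.] h 0.024 [ 792.  -146.1  -45.3   40.2   10.5] n 668
[120. 172.] h 0.029 [547.3 -80.3 -76.   32.5  32.4] n 2128
[274. 238.] h 0.14 [ 617.2 -155.4  -38.8   43.    33.9] n 1056
[ 65. 276.] h 0.05 [ 468.2 -107.2  -21.3   20.5    9.2] n 299
[ 30. 356.] h 0.058 [ 433.5 -136.9   -5.9   46.7   37.7] n 2422
[229. 349.] h 0.179 [ 598.9 -156.1   52.7   19.3    1.2] n 294
[274. 348.] h 0.104 [ 579.6 -202.7  -37.2   23.8   18.8] n 1463
[320. 349.] h 0.179 [ 619.8 -173.5   49.7   20.2    1.2] n 299
34.99813199043274
```

```bash
python3 - <<'E'
from h import *
p,P=grab("wrist","w5")
m=hue(p,"red")
for ce,Q in comps(P,m,100):
    print(ce.round(),rect(Q),np.percentile(Q[:,2],[5,50,95]).round(3))
E
```

```text
[143.  95.] [588.1 -48.6  87.9  26.2   9.1] [0.004 0.006 0.007]
[275. 222.] [ 619.6 -149.8   52.4   49.2   23.2] [nan nan nan]
[274. 284.] [ 600.3 -175.   -39.3   22.8   10.1] [nan nan nan]
```

View pics/w5.png

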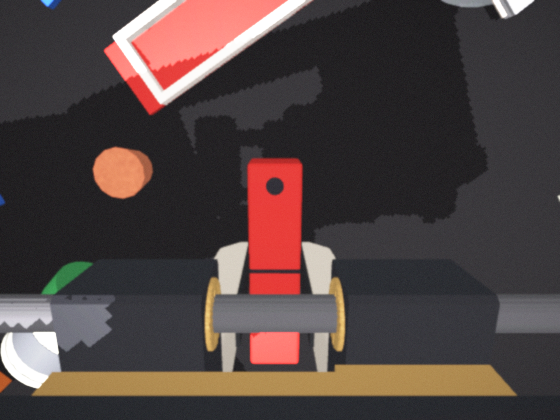

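Call:
send_rows:
  plan:
    - [[1, 0.27, 0.635, 0, -0.95], [1, 0.27, 0.635, 0, -0.95], [1, 0.27, 0.635, 0, -0.95], [1, 0.27, 0.635, 0, -0.95], [1, 0.27, 0.635, 0, -0.95], [1, 0.27, 0.635, 0, -0.95], [1, 0.27, 0.635, 0, -0.95], [1, 0.27, 0.635, 0, -0.95], [1, 0.27, 0.635, 0, -0.95], [1, 0.27, 0.635, 0, -0.95], [1, 0.27, 0.635, 0, -0.95]]

```text
t: 16.0
tool_pos: [0.6565, -0.0426, 0.1041]
orientation: [-3.138, 0.139, 0.004]
force: [0.3, -0.8, -1.2]
opening: 0.0239
gripper_force: 35.0
```

```bash
python3 look.py w6; python3 -c "
from h import *
p,P=grab('wrist')
for ce,Q in comps(P,hue(p,'red')&(P[...,2]<.012),100): print(rect(Q))
"
```

```text
t 16.0 tcp [656.5 -42.6 104.1] yaw -95.1 open 23.9
[13. 23.] h 0.033 [792.9 102.1 -33.8  27.2   5.4] n 548
[342.  15.] h 0.015 [781.6 -89.2  84.8  93.6  20.7] n 3640
[251. 226.] h 0.179 [689.5 -45.2  84.9  82.2   8.1] n 1871
[ 13. 349.] h 0.043 [586.5 151.9   8.   24.5   6.8] n 541
[228. 350.] h 0.179 [666.4 -29.5  -3.7  18.2   1.2] n 323
[274. 348.] h 0.101 [615.4 -38.5  86.1  23.7  18.9] n 1482
[321. 350.] h 0.179 [664.2 -56.7  -5.3  18.3   1.3] n 326
```

View pics/w6.png

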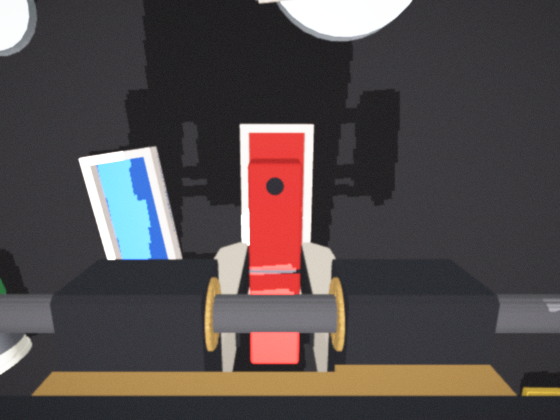

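```bash
cat >> h.py <<'E'
def ray(uv,z,name="wrist"):
    T,_=pose(); c=viewer.calibration(name); E=T@c["hand_eye"] if name=="wrist" else c["extrinsics"]; K=c["camera_matrix"]
    d=E[:3,:3]@np.array([(uv[0]-K[0,2])/K[0,0],-(uv[1]-K[1,2])/K[1,1],-1]); o=E[:3,3]
    return ((o+d*(z-o[2])/d[2])*1000).round(1)
E
python3 -c "
from h import *
a=ray((240,125),.014);b=ray((314,125),.014);m=(a+b)/2;print(a,b,m,m[:2]-63*np.array([np.cos(np.radians(-5.3)),np.sin(np.radians(-5.3))]))
print((pose()[0][:3,3]*1000).round(1),yaw())"
```

```text
[723.9 -25.7  14. ] [719.5 -74.1  14. ] [721.7 -49.9  14. ] [658.96934401 -44.08065299]
[657.  -42.7 104.9] -95.13039858224867
```

Call:
send_rows:
  plan:
    - [[1, 0.01, -0.007, -0.15, 0], [1, 0.01, -0.007, -0.25, 0], [1, 0.01, -0.007, -0.32, 0], [1, 0.01, -0.007, -0.355, 0], [1, 0.01, -0.007, -0.355, 0], [1, 0.01, -0.007, -0.355, 0], [1, 0.01, -0.007, -0.355, 0], [0, 0.01, -0.007, -0.355, 0], [0, 0.01, -0.007, -0.355, 0], [0, 0.01, -0.007, -0.355, 0], [0, 0.01, -0.007, -0.355, 0], [-0.3, 0.01, -0.007, -0.2, 0], [-0.45, 0.01, -0.007, 0.1, 0], [-0.45, 0.01, -0.007, 0.4, 0], [-0.45, 0.01, -0.007, 0.5, 0], [-0.45, 0.01, -0.007, 0.5, 0]]

```text
t: 17.43
tool_pos: [0.6623, -0.0444, 0.2143]
orientation: [3.137, -0.145, 0.016]
force: [0.6, 0.3, 1.1]
opening: 0.0673
gripper_force: 0.0
```

```bash
python3 look.py w7
```

```text
t 17.43 tcp [662.3 -44.4 214.3] yaw -95.3 open 67.3
[49. 45.] h 0.085 [803.8 121.8  83.2  61.9  59.5] n 1326
[320.  31.] h 0.023 [801.6 -99.   85.1 116.6  62. ] n 7852
[544.  26.] h 0.047 [ 789.9 -289.4    8.8   34.9   11.6] n 473
[274. 194.] h 0.015 [658.9 -43.7  -5.2 125.1  48.1] n 1690
[274. 195.] h 0.029 [660.7 -43.9  -5.5  99.   23.8] n 2485
[175. 199.] h 0.015 [650.   56.3   3.8 125.6  48.9] n 1608
[526. 222.] h 0.058 [ 614.4 -288.8   79.3   48.2   47.4] n 2046
[ 55. 250.] h 0.057 [633.  183.7  83.7  47.9  12.2] n 359
[364. 360.] h 0.051 [ 476.7 -122.3  -78.8   36.     3.6] n 266
[233. 367.] h 0.024 [468.    8.7  79.8  99.3   8.4] n 548
```

Call:
send_rows:
  plan:
    - [[-0.45, -0.5, 0.14, 0, 0.68], [-0.45, -0.5, 0.14, 0, 0.68], [-0.45, -0.5, 0.14, 0, 0.68], [-0.45, -0.5, 0.14, 0, 0.68], [-0.45, -0.5, 0.14, 0, 0.68], [-0.45, -0.5, 0.14, 0, 0.68]]

```text
t: 17.98
tool_pos: [0.5589, -0.0158, 0.2056]
orientation: [2.988, 0.969, 0.0]
force: [0.4, 0.1, 0.2]
opening: 0.0673
gripper_force: 0.0
```

Call:
send_rows:
  plan:
    - [[-0.45, -0.5, 0.14, 0, 0.67], [-0.45, -0.5, 0.14, 0, 0.67], [-0.45, -0.5, 0.14, 0, 0.67], [-0.45, -0.5, 0.14, 0, 0.67], [-0.45, -0.5, 0.14, 0, 0.67], [-0.45, -0.5, 0.14, 0, 0.67], [-0.45, -0.5, 0.14, 0, 0.67]]

```text
t: 18.57
tool_pos: [0.4592, 0.012, 0.2056]
orientation: [2.476, 1.933, 0.0]
force: [0.1, -0.1, -0.6]
opening: 0.0673
gripper_force: 0.0
```

```bash
python3 look.py w8
```

```text
t 18.57 tcp [459.2  12.  205.6] yaw -14.4 open 67.3
[240.  75.] h 0.058 [455.6 119.7  48.1  64.2  47.3] n 4683
[467.  96.] h 0.015 [650.1  56.    3.7 127.5  48.3] n 2450
[343.  97.] h 0.038 [541.9  83.   77.2  19.   18.9] n 433
[271. 193.] h 0.025 [455.9  11.6  76.2  99.2  23.9] n 2581
[487. 198.] h 0.029 [659.9 -44.   -5.4 100.8  24.8] n 3006
[388. 254.] h 0.029 [555.4 -74.4 -56.3  30.2  11.7] n 277
[193. 354.] h 0.057 [ 333.4 -116.9   85.8   50.5   48.8] n 1267
[295. 349.] h 0.058 [ 446.5 -135.9    7.    65.5   45.4] n 2194
```

Call:
send_rows:
  plan:
    - [[-0.45, -0.015, 0, -0.3, 0.01], [-0.45, -0.015, 0, -0.6, 0.01], [-0.45, -0.015, 0, -0.8, 0.01], [-0.45, -0.015, 0, -0.89, 0.01], [-0.45, -0.015, 0, -0.89, 0.01], [-0.45, -0.015, 0, -0.89, 0.01], [1, -0.015, 0, -0.89, 0.01], [1, -0.015, 0, -0.89, 0.01], [1, -0.015, 0, -0.89, 0.01], [1, -0.015, 0, -0.89, 0.01], [1, -0.015, 0, -0.89, 0.01], [1, -0.015, 0, -0.89, 0.01], [1, -0.015, 0, -0.89, 0.01], [1, -0.015, 0, -0.89, 0.01], [1, -0.015, 0, -0.8, 0.01], [1, -0.015, 0, -0.65, 0.01], [1, -0.015, 0, -0.5, 0.01], [1, -0.015, 0, -0.5, 0.01], [1, -0.015, 0, -0.5, 0.01]]
  force: 35

```text
t: 20.2
tool_pos: [0.4579, 0.0118, 0.1073]
orientation: [2.468, 1.939, 0.005]
force: [-0.7, -0.2, -3.0]
opening: 0.0237
gripper_force: 35.0
```

Call:
send_rows:
  plan:
    - [[1, 0.5, 0.1, 0, -0.6], [1, 0.5, 0.1, 0, -0.6], [1, 0.5, 0.1, 0, -0.6], [1, 0.5, 0.1, 0, -0.6], [1, 0.5, 0.1, 0, -0.6], [1, 0.5, 0.1, 0, -0.6]]

```text
t: 20.7
tool_pos: [0.5551, 0.0321, 0.1029]
orientation: [-2.951, -1.073, 0.006]
force: [0.3, -0.6, -2.4]
opening: 0.0239
gripper_force: 35.0
```

Call:
send_rows:
  plan:
    - [[1, 0.47, 0.12, 0, -0.608], [1, 0.47, 0.12, 0, -0.608], [1, 0.47, 0.12, 0, -0.608], [1, 0.47, 0.12, 0, -0.608], [1, 0.47, 0.12, 0, -0.608], [1, 0.47, 0.12, 0, -0.608], [1, 0.47, 0.12, 0, -0.608], [1, 0.47, 0.12, 0, -0.608]]

```text
t: 21.37
tool_pos: [0.6496, 0.0559, 0.1047]
orientation: [-3.139, -0.114, 0.002]
force: [0.5, -0.0, -1.8]
opening: 0.0233
gripper_force: 35.0
```

```bash
python3 look.py w9; python3 - <<'E'
from h import *
p,P=grab("wrist"); Q=P[(P[...,2]>.009)&(P[...,2]<.018)&hue(p,"white")]; Q=Q[(Q[:,1]>.02)&(Q[:,1]<.1)]; print(rect(Q),len(Q))
E
```

```text
t 21.37 tcp [649.6  55.9 104.7] yaw -85.9 open 23.3
[181.   3.] h 0.029 [780.7 123.7 -85.4  23.7   4. ] n 167
[520.  23.] h 0.017 [784.2 -78.5 -87.   70.2  29.4] n 4014
[289. 223.] h 0.178 [682.5  58.6 -85.8  81.3   8.3] n 1572
[257. 350.] h 0.177 [656.9  70.3   4.5  20.4   1.2] n 363
[321. 350.] h 0.179 [659.3  43.2   3.   19.6   1.3] n 318
[630.9  55.    3.7 164.1  48.2] 2144
```

Call:
send_rows:
  plan:
    - [[1, 0.003, 0, -0.15, 0], [1, 0.003, 0, -0.25, 0], [1, 0.003, 0, -0.32, 0], [1, 0.003, 0, -0.353, 0], [1, 0.003, 0, -0.353, 0], [1, 0.003, 0, -0.353, 0], [1, 0.003, 0, -0.353, 0], [0, 0.003, 0, -0.353, 0], [0, 0.003, 0, -0.353, 0], [0, 0.003, 0, -0.353, 0], [0, 0.003, 0, -0.353, 0], [-0.5, 0.003, 0, -0.2, 0], [-1, 0.003, 0, 0.1, 0], [-1, 0.003, 0, 0.4, 0], [-1, 0.003, 0, 0.5, 0], [-1, 0.003, 0, 0.5, 0]]

```text
t: 22.8
tool_pos: [0.6539, 0.056, 0.2143]
orientation: [3.14, 0.105, 0.016]
force: [0.8, -0.1, 1.4]
opening: 0.0753
gripper_force: 0.0
```

```bash
python3 look.py w10;  python3 tl.py
```

```text
t 22.8 tcp [653.9  56.  214.3] yaw -86.2 open 75.3
[194.  25.] h 0.085 [789.4 124.7 -87.7  67.1  29.8] n 847
[461.  35.] h 0.023 [ 804.9 -100.7  -86.4  117.4   68.9] n 9088
[376. 190.] h 0.029 [660.4 -43.7  -5.2  99.3  24.7] n 2752
[274. 196.] h 0.015 [649.7  56.2   3.7 126.1  48.1] n 1709
[274. 195.] h 0.029 [651.4  56.    3.4 100.1  24. ] n 2540
[139. 236.] h 0.058 [601.7 181.    9.9  64.4  48. ] n 2718
[243. 287.] h 0.024 [552.1  82.5  88.6  30.5  12.8] n 312
[197. 361.] h 0.058 [466.3 130.4 -41.7  47.1  34.7] n 929
t 22.85 tcp [654.8  56.1 215.7] yaw -86.2 open 79.2
[290. 134.] h 0.032 [660.4 -42.1  -5.2  99.2  23.8]
[250. 137.] h 0.019 [650.5  79.1   1.3 115.2   9.6]
[376. 145.] h 0.061 [ 612.7 -295.9   78.4   64.6   43.7]
[214. 149.] h 0.062 [607.8 185.1   8.2  52.6  43.6]
[432. 166.] h 0.058 [ 550.  -458.4  -15.    22.3    7.3]
[303. 169.] h 0.032 [548.  -78.9  -2.2  30.3  29.8]
[397. 216.] h 0.068 [ 394.8 -330.3   83.7  211.6  170.2]
[323. 202.] h 0.061 [ 447.4 -134.2    9.1   63.9   47.8]
[162. 207.] h 0.067 [442.4 341.3  84.5 107.   64.9]
[378. 218.] h 0.048 [ 398.1 -295.8   -5.4   82.2   42.7]
[401. 219.] h 0.047 [ 393.6 -363.    -4.1   81.9   40.8]
[317. 242.] h 0.061 [ 329.8 -112.7  -84.1   63.9   48. ]
```

Call:
send_rows:
  plan:
    - [[-1, -0.24, 0.625, 0, 0.8], [-1, -0.24, 0.625, 0, 0.8], [-1, -0.24, 0.625, 0, 0.8], [-1, -0.24, 0.625, 0, 0.8], [-1, -0.24, 0.625, 0, 0.8], [-1, -0.24, 0.625, 0, 0.8], [-1, -0.24, 0.625, 0, 0.8]]

```text
t: 23.48
tool_pos: [0.6019, 0.1815, 0.2037]
orientation: [-2.82, -1.384, 0.004]
force: [-0.9, -0.1, 0.1]
opening: 0.0932
gripper_force: 0.0
```

Call:
send_rows:
  plan:
    - [[-1, 0, 0, 0, 0.8], [-1, 0, 0, 0, 0.8], [-1, 0, 0, 0, 0.8], [-1, 0, 0, 0, 0.8], [-1, 0, 0, 0, 0.8], [-1, 0, 0, 0, 0.8], [-1, 0, 0, 0, 0.8], [-1, 0, 0, 0, 0.8], [-1, 0, 0, 0, 0.8]]

```text
t: 24.23
tool_pos: [0.6023, 0.1808, 0.2042]
orientation: [-2.026, -2.4, 0.003]
force: [-0.2, -0.1, 0.0]
opening: 0.0928
gripper_force: 0.0
```

```bash
python3 look.py w11
```

```text
t 24.23 tcp [602.3 180.8 204.2] yaw 9.6 open 92.8
[104.  29.] h 0.064 [438.  304.1  -8.   65.6  35.8] n 3042
[529.  25.] h 0.079 [775.2 350.4 -51.8  28.    7.3] n 560
[ 91. 118.] h 0.015 [422.8 221.2  -8.   76.5  19.5] n 1744
[273. 194.] h 0.058 [601.6 182.2   9.8  64.1  47.8] n 3700
[109. 234.] h 0.058 [455.6 119.8  47.9  65.7  48.3] n 3633
[459. 270.] h 0.076 [779.9 140.5  62.8  23.8   4.9] n 229
[200. 276.] h 0.038 [542.4  83.6 -85.   19.   18.6] n 312
[271. 291.] h 0.015 [627.3  78.8   8.3  84.4   7.1] n 366
[252. 372.] h 0.015 [621.3 -38.2  -5.7  50.2  47. ] n 376
```

Call:
send_rows:
  plan:
    - [[-1, -0.004, 0.006, -0.3, 0], [-1, -0.004, 0.006, -0.55, 0], [-1, -0.004, 0.006, -0.75, 0], [-1, -0.004, 0.006, -0.87, 0], [-1, -0.004, 0.006, -0.87, 0], [-1, -0.004, 0.006, -0.87, 0], [1, -0.004, 0.006, -0.87, 0], [1, -0.004, 0.006, -0.87, 0], [1, -0.004, 0.006, -0.87, 0], [1, -0.004, 0.006, -0.87, 0], [1, -0.004, 0.006, -0.87, 0], [1, -0.004, 0.006, -0.87, 0], [1, -0.004, 0.006, -0.87, 0], [1, -0.004, 0.006, -0.7, 0], [1, -0.004, 0.006, -0.5, 0], [1, -0.004, 0.006, -0.3, 0], [1, -0.004, 0.006, -0.15, 0], [1, -0.004, 0.006, -0.15, 0]]
  force: 30

```text
t: 25.78
tool_pos: [0.6065, 0.1832, 0.1855]
orientation: [2.017, 2.397, 0.017]
force: [1.3, 0.4, -0.5]
opening: 0.0639
gripper_force: 30.0
```

Call:
send_rows:
  plan:
    - [[1, -0.85, 0.343, 0, -0.253], [1, -0.85, 0.343, 0, -0.253], [1, -0.85, 0.343, 0, -0.253], [1, -0.85, 0.343, 0, -0.253], [1, -0.85, 0.343, 0, -0.253], [1, -0.85, 0.343, 0, -0.253], [1, -0.85, 0.343, 0, -0.253]]

```text
t: 26.37
tool_pos: [0.4317, 0.2512, 0.1757]
orientation: [2.32, 2.117, 0.001]
force: [0.3, -0.2, -0.9]
opening: 0.0637
gripper_force: 30.0
```

```bash
python3 look.py w12;  python3 - <<'E'
from h import *
p,P=grab("wrist")
Q=P[(P[...,2]>.046)&(P[...,2]<.075)&(P[...,1]>.26)&(P[...,1]<.42)&(P[...,0]<.52)]
print("pair",rect(Q))
T=Q[Q[:,2]>.060]
for a,b in((.285,.337),(.347,.40)):
    t=T[(T[:,1]>a)&(T[:,1]<b)]; print(rect(t),t.mean(0).round(4),len(t))
W=P[hue(p,"wood")&(P[...,2]<.02)&(P[...,1]>.18)]; print("wood",rect(W))
E
```

```text
t 26.37 tcp [431.7 251.2 175.7] yaw -5.3 open 63.7
[274.  88.] h 0.064 [441.2 340.   82.5 107.4  67. ] n 11754
[273. 214.] h 0.18 [434.8 278.5  -5.   64.1   3.7] n 1507
[306. 351.] h 0.058 [463.9 156.   76.4 120.3  70.6] n 2186
pair [441.4 340.1  82.  113.2  67.5]
[438.9 310.5  -7.6  64.2  30.9] [0.4393 0.3104 0.0621] 3087
[443.8 369.8  -8.6  64.3  31.4] [0.4443 0.37   0.0621] 3645
wood [436.6 326.   82.  180.   81.8]
```

View pics/w12.png

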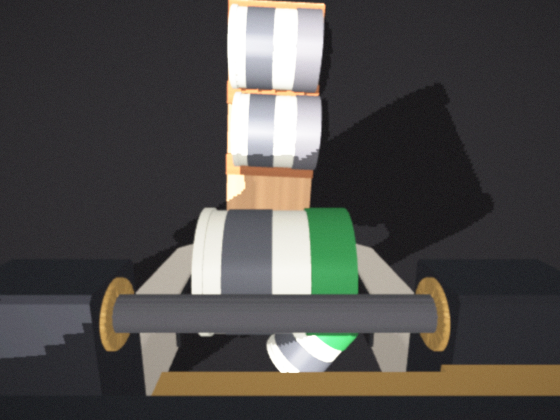

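Call:
send_rows:
  plan:
    - [[1, -0.018, -0.004, -0.1, -0.04], [1, -0.018, -0.004, -0.25, -0.04], [1, -0.018, -0.004, -0.4, -0.04], [1, -0.018, -0.004, -0.5, -0.04], [1, -0.018, -0.004, -0.6, -0.04], [1, -0.018, -0.004, -0.65, -0.04], [1, -0.018, -0.004, -0.67, -0.04], [1, -0.018, -0.004, -0.69, -0.04], [1, -0.018, -0.004, -0.69, -0.04], [1, -0.018, -0.004, -0.69, -0.04]]

```text
t: 27.3
tool_pos: [0.43, 0.2503, 0.0393]
orientation: [2.366, 2.065, 0.003]
force: [-2.8, -1.6, 5.0]
opening: 0.0637
gripper_force: 30.0
```

Call:
send_rows:
  plan:
    - [[-0.7, 0, 0, 0, 0], [-0.7, 0, 0, 0, 0], [-0.7, 0, 0, 0, 0], [-0.7, 0, 0, 0, 0], [-1, 0, 0, 0, 0], [-1, 0, 0, 0.15, 0], [-1, 0, 0, 0.4, 0], [-1, 0, 0, 0.65, 0], [-1, 0, 0, 0.83, 0], [-1, 0, 0, 0.83, 0], [-1, 0, 0, 0.83, 0]]

```text
t: 28.22
tool_pos: [0.4313, 0.2512, 0.209]
orientation: [2.364, 2.065, 0.014]
force: [-0.7, -0.0, 0.1]
opening: 0.0931
gripper_force: 0.0
```

```bash
cat > cr.py <<'E'
from h import *
import sys
# tops of the pots over the cradle, per height layer; axis centre of each
T,s=pose(); p,P=grab("wrist",sys.argv[1]); print("t",round(s["t"],2),"tcp",(T[:3,3]*1000).round(1),"yaw",yaw().round(1),"open",round(s["opening"]*1000,1))
reg=(P[...,1]>.2)&(P[...,1]<.43)&(P[...,0]>.36)&(P[...,0]<.51)
for lo,hi in((.057,.07),(.107,.12),(.155,.17)):
    m=reg&(P[...,2]>lo)&(P[...,2]<hi)
    for ce,Q in comps(P,m,300): print(lo,ce.round(),rect(Q),"zmax",np.percentile(Q[:,2],95).round(4),len(Q))
E
python3 cr.py w13
```

```text
t 28.22 tcp [431.3 251.2 209. ] yaw -7.7 open 93.1
0.057 [268.  54.] [443.9 370.   -9.1  64.4  38.5] zmax 0.0638 3872
0.057 [272. 132.] [438.7 310.1  -8.   64.2  38.8] zmax 0.0638 3333
0.057 [272. 204.] [430.6 250.   -7.9  64.1  38.4] zmax 0.0637 2894
```

View pics/w13.png

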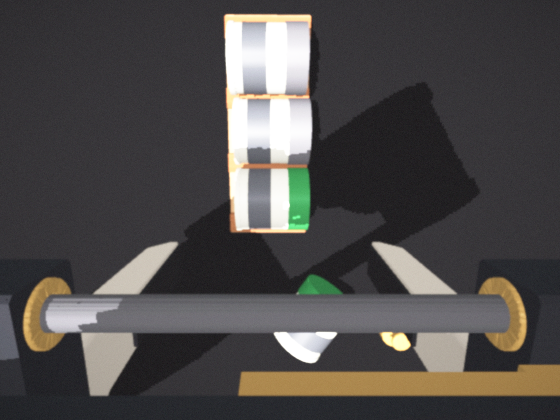

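Call:
send_rows:
  plan:
    - [[-1, 0.128, -0.655, 0, 0.927], [-1, 0.128, -0.655, 0, 0.927], [-1, 0.128, -0.655, 0, 0.927], [-1, 0.128, -0.655, 0, 0.927], [-1, 0.128, -0.655, 0, 0.927], [-1, 0.128, -0.655, 0, 0.927], [-1, 0.128, -0.655, 0, 0.927], [-1, 0.128, -0.655, 0, 0.927], [-1, 0.128, -0.655, 0, 0.927], [-1, 0.128, -0.655, 0, 0.927]]

```text
t: 29.1
tool_pos: [0.4531, 0.1188, 0.2015]
orientation: [-1.131, -2.928, 0.003]
force: [-0.9, -0.0, 0.6]
opening: 0.0932
gripper_force: 0.0
```

```bash
python3 look.py w14
```

```text
t 29.1 tcp [453.1 118.8 201.5] yaw 47.7 open 93.2
[409.  53.] h 0.064 [437.6 300.7  82.3 151.1  64.3] n 10375
[277. 197.] h 0.058 [455.3 120.1  47.7  63.9  47.6] n 3728
[ 25. 241.] h 0.057 [328.8 -87.5   9.5  36.2  13.7] n 466
[307. 279.] h 0.037 [540.   85.2  47.4  19.4  14.4] n 252
[337. 353.] h 0.029 [636.7  55.4   3.3  71.7  24.4] n 1226
[371. 352.] h 0.015 [655.4  78.2   3.6  78.4   5.8] n 341
[197. 378.] h 0.029 [546.5 -79.4 -76.5  32.7  31.9] n 780
```

Call:
send_rows:
  plan:
    - [[-1, 0.011, 0.006, -0.3, 0], [-1, 0.011, 0.006, -0.55, 0], [-1, 0.011, 0.006, -0.75, 0], [-1, 0.011, 0.006, -0.86, 0], [-1, 0.011, 0.006, -0.86, 0], [-1, 0.011, 0.006, -0.86, 0], [1, 0.011, 0.006, -0.86, 0], [1, 0.011, 0.006, -0.86, 0], [1, 0.011, 0.006, -0.86, 0], [1, 0.011, 0.006, -0.86, 0], [1, 0.011, 0.006, -0.86, 0], [1, 0.011, 0.006, -0.86, 0], [1, 0.011, 0.006, -0.86, 0], [1, 0.011, 0.006, -0.7, 0], [1, 0.011, 0.006, -0.5, 0], [1, 0.011, 0.006, -0.3, 0], [1, 0.011, 0.006, -0.1, 0], [1, 0.011, 0.006, -0.1, 0]]
  force: 30

```text
t: 30.65
tool_pos: [0.461, 0.1209, 0.1933]
orientation: [1.125, 2.92, 0.011]
force: [1.3, -0.1, -0.6]
opening: 0.0638
gripper_force: 30.0
```

Call:
send_rows:
  plan:
    - [[1, -0.103, 0.8, 0, -0.93], [1, -0.103, 0.8, 0, -0.93], [1, -0.103, 0.8, 0, -0.93], [1, -0.103, 0.8, 0, -0.93], [1, -0.103, 0.8, 0, -0.93], [1, -0.103, 0.8, 0, -0.93], [1, -0.103, 0.8, 0, -0.93], [1, -0.103, 0.8, 0, -0.93], [1, -0.103, 0.8, 0, -0.93], [1, -0.103, 0.8, 0, -0.93]]

```text
t: 31.48
tool_pos: [0.4356, 0.2803, 0.1834]
orientation: [-2.371, -2.061, 0.0]
force: [1.0, 0.1, -1.5]
opening: 0.0642
gripper_force: 30.0
```

```bash
python3 cr.py w15
```

```text
t 31.48 tcp [435.6 280.3 183.4] yaw -7.9 open 64.2
0.057 [268.  89.] [443.8 370.1  -8.   64.2  37.8] zmax 0.0637 4363
0.057 [273. 170.] [438.7 310.5  -8.   64.1  39. ] zmax 0.0637 3707
```

Call:
send_rows:
  plan:
    - [[1, -0.004, 0, -0.15, 0], [1, -0.004, 0, -0.3, 0], [1, -0.004, 0, -0.4, 0], [1, -0.004, 0, -0.45, 0], [1, -0.004, 0, -0.47, 0], [1, -0.004, 0, -0.48, 0], [1, -0.004, 0, -0.485, 0], [1, -0.004, 0, -0.485, 0], [1, -0.004, 0, -0.485, 0]]

```text
t: 32.28
tool_pos: [0.4342, 0.2808, 0.0894]
orientation: [-2.366, -2.064, 0.002]
force: [-14.4, -5.1, 20.5]
opening: 0.0641
gripper_force: 30.0
```

Call:
send_rows:
  plan:
    - [[1, 0, 0, 0.008, 0], [1, 0, 0, 0.012, 0], [1, 0, 0, 0.012, 0], [1, 0, 0, 0.012, 0]]

```text
t: 32.62
tool_pos: [0.4356, 0.2803, 0.0896]
orientation: [2.369, 2.063, 0.002]
force: [-0.3, -1.4, 2.6]
opening: 0.0638
gripper_force: 30.0
```

Now light contact; release and check.

Call:
send_rows:
  plan:
    - [[-0.7, 0, 0, 0, 0], [-0.7, 0, 0, 0, 0], [-0.7, 0, 0, 0, 0], [-0.7, 0, 0, 0, 0], [-1, 0, 0, 0, 0], [-1, 0, 0, 0, 0], [-1, 0, 0, 0.15, 0], [-1, 0, 0, 0.35, 0], [-1, 0, 0, 0.55, 0], [-1, 0, 0, 0.65, 0], [-1, 0, 0, 0.65, 0], [-1, 0, 0, 0.65, 0]]

```text
t: 33.62
tool_pos: [0.436, 0.2807, 0.2208]
orientation: [2.369, 2.062, 0.006]
force: [0.1, -0.6, -0.2]
opening: 0.0932
gripper_force: 0.0
```

```bash
python3 cr.py w16;python3 tl.py
```

```text
t 33.62 tcp [436.  280.7 220.8] yaw -7.9 open 93.2
0.057 [268.  94.] [443.8 370.1  -7.6  64.   38.3] zmax 0.0638 3297
0.057 [272. 158.] [439.8 318.   -7.2  63.5  25.5] zmax 0.0639 1977
0.057 [272. 245.] [428.8 237.6  -7.6  63.9  13.9] zmax 0.0627 663
0.107 [274. 213.] [436.3 280.8  -8.   64.1  36.2] zmax 0.1127 3442
t 33.67 tcp [435.  280.2 218.9] yaw -7.9 open 92.8
[290. 134.] h 0.032 [665.8 -42.5 -12.3 111.6  33.8]
[257. 137.] h 0.033 [653.   53.8   3.7 101.3  32.2]
[376. 145.] h 0.06 [ 611.9 -295.8   77.8   64.9   45.2]
[432. 167.] h 0.058 [ 546.3 -456.2   -1.6   21.     6.6]
[303. 169.] h 0.033 [547.9 -79.   -1.3  30.7  29.8]
[249. 173.] h 0.041 [543.1  84.3 -78.3  18.4  16.2]
[397. 216.] h 0.068 [ 394.6 -330.1   83.7  211.5  169.9]
[323. 202.] h 0.061 [ 447.1 -133.5    9.9   63.9   47. ]
[184. 210.] h 0.115 [437.1 280.7  -8.7  64.1  47. ]
[390. 218.] h 0.047 [ 396.  -329.2   85.4  110.1   83.2]
[317. 242.] h 0.061 [ 329.9 -112.9  -84.    64.3   42.7]
```

Call:
send_rows:
  plan:
    - [[-1, 0.02, -0.7, 0, 0.09], [-1, 0.02, -0.7, 0, 0.09], [-1, 0.02, -0.7, 0, 0.09], [-1, 0.02, -0.7, 0, 0.09]]

```text
t: 34.05
tool_pos: [0.4376, 0.1362, 0.2166]
orientation: [-2.271, -2.17, 0.007]
force: [-0.5, -0.6, 0.3]
opening: 0.0927
gripper_force: 0.0
```

Call:
send_rows:
  plan:
    - [[-1, 0.02, -0.7, 0, 0.09], [-1, 0.02, -0.7, 0, 0.09], [-1, 0.02, -0.7, 0, 0.09], [-1, 0.02, -0.7, 0, 0.09]]

```text
t: 34.38
tool_pos: [0.4416, -0.0038, 0.2169]
orientation: [-2.166, -2.273, 0.005]
force: [0.2, 0.7, 0.1]
opening: 0.0933
gripper_force: 0.0
```

Call:
send_rows:
  plan:
    - [[-1, 0.02, -0.68, -0.07, 0.09], [-1, 0.02, -0.68, -0.07, 0.09], [-1, 0.02, -0.68, -0.07, 0.09], [-1, 0.02, -0.68, -0.07, 0.09], [-1, 0.02, -0.68, -0.07, 0.09], [-1, 0.02, -0.68, -0.07, 0.09]]

```text
t: 34.88
tool_pos: [0.446, -0.1356, 0.2033]
orientation: [-2.056, -2.371, 0.001]
force: [-0.3, 0.5, -0.6]
opening: 0.093
gripper_force: 0.0
```

```bash
python3 look.py w17
```

```text
t 34.88 tcp [ 446.  -135.6  203.3] yaw 8.2 open 93.0
[500.  31.] h 0.015 [631.5  43.9   3.   89.3  27.7] n 1050
[522.  13.] h 0.029 [633.4  50.1   4.7  65.2  16.8] n 1697
[494. 123.] h 0.015 [655.9 -43.4  -5.2 121.3  48.4] n 1811
[512. 128.] h 0.029 [655.1 -43.7  -5.2  91.8  24.3] n 2783
[148. 158.] h 0.058 [ 329.5 -115.   -84.5   64.3   47.4] n 4011
[392. 152.] h 0.029 [546.7 -80.2  27.   32.7  32.2] n 1076
[275. 197.] h 0.058 [ 446.8 -136.4    9.    64.    47.8] n 3689
[222. 283.] h 0.063 [ 389.9 -225.9   -0.    46.5    4.9] n 296
[202. 363.] h 0.044 [ 397.3 -319.1   -2.9   84.9   83.5] n 3838
[288. 352.] h 0.065 [ 483.1 -275.    83.6   49.8    5.3] n 304
[400. 357.] h 0.057 [ 597.  -274.3   27.7   27.9   25.4] n 506
```

Call:
send_rows:
  plan:
    - [[-1, 0.004, -0.004, -0.3, 0.013], [-1, 0.004, -0.004, -0.55, 0.013], [-1, 0.004, -0.004, -0.75, 0.013], [-1, 0.004, -0.004, -0.865, 0.013], [-1, 0.004, -0.004, -0.865, 0.013], [-1, 0.004, -0.004, -0.865, 0.013], [1, 0.004, -0.004, -0.865, 0.013], [1, 0.004, -0.004, -0.865, 0.013], [1, 0.004, -0.004, -0.865, 0.013], [1, 0.004, -0.004, -0.865, 0.013], [1, 0.004, -0.004, -0.865, 0.013], [1, 0.004, -0.004, -0.865, 0.013], [1, 0.004, -0.004, -0.865, 0.013], [1, 0.004, -0.004, -0.7, 0.013], [1, 0.004, -0.004, -0.5, 0.013], [1, 0.004, -0.004, -0.3, 0.013], [1, 0.004, -0.004, -0.05, 0.013], [1, 0.004, -0.004, 0.05, 0.013], [1, 0.004, -0.004, 0.05, 0.013]]
  force: 30

```text
t: 36.52
tool_pos: [0.4512, -0.1381, 0.2233]
orientation: [2.032, 2.381, 0.006]
force: [0.5, -0.3, -0.9]
opening: 0.0642
gripper_force: 30.0
```

Call:
send_rows:
  plan:
    - [[1, -0.01, 0.794, 0, -0.095], [1, -0.01, 0.794, 0, -0.095], [1, -0.01, 0.794, 0, -0.095], [1, -0.01, 0.794, 0, -0.095], [1, -0.01, 0.794, 0, -0.095]]

```text
t: 36.93
tool_pos: [0.445, 0.0273, 0.2144]
orientation: [-2.149, -2.289, -0.002]
force: [0.5, -0.1, -2.2]
opening: 0.0641
gripper_force: 30.0
```

Call:
send_rows:
  plan:
    - [[1, -0.01, 0.794, 0, -0.095], [1, -0.01, 0.794, 0, -0.095], [1, -0.01, 0.794, 0, -0.095], [1, -0.01, 0.794, 0, -0.095], [1, -0.01, 0.794, 0, -0.095]]

```text
t: 37.35
tool_pos: [0.4428, 0.186, 0.2144]
orientation: [-2.26, -2.179, -0.002]
force: [0.3, 0.1, -2.5]
opening: 0.0638
gripper_force: 30.0
```

Call:
send_rows:
  plan:
    - [[1, -0.01, 0.794, 0, -0.095], [1, -0.01, 0.794, 0, -0.095], [1, -0.01, 0.794, 0, -0.095], [1, -0.01, 0.794, 0, -0.095], [1, -0.01, 0.794, 0, -0.095], [1, -0.01, 0.794, 0, -0.095], [1, -0.01, 0.794, 0, -0.095]]

```text
t: 37.93
tool_pos: [0.4417, 0.3389, 0.2142]
orientation: [2.371, 2.06, -0.003]
force: [0.3, 0.4, -0.9]
opening: 0.064
gripper_force: 30.0
```

```bash
python3 cr.py w18; python3 -c "
from h import *
print(telemetry.read_state()['gripper_force'])"
```

```text
t 37.93 tcp [441.7 338.9 214.2] yaw -8.1 open 64.0
0.057 [272. 164.] [444.  370.2  -8.1  64.   37.8] zmax 0.0638 3031
29.997530579566956
```

Call:
send_rows:
  plan:
    - [[1, 0, 0.007, -0.15, 0], [1, 0, 0.007, -0.3, 0], [1, 0, 0.007, -0.45, 0], [1, 0, 0.007, -0.55, 0], [1, 0, 0.007, -0.59, 0], [1, 0, 0.007, -0.61, 0], [1, 0, 0.007, -0.621, 0], [1, 0, 0.007, -0.621, 0], [1, 0, 0.007, -0.621, 0]]

```text
t: 38.73
tool_pos: [0.443, 0.3416, 0.0927]
orientation: [2.372, 2.06, 0.004]
force: [-0.9, -0.0, -1.8]
opening: 0.0639
gripper_force: 30.0
```

Call:
send_rows:
  plan:
    - [[1, 0, -0.003, -0.008, 0], [1, 0, -0.003, -0.012, 0], [1, 0, -0.003, -0.012, 0], [1, 0, -0.003, -0.012, 0]]

```text
t: 39.07
tool_pos: [0.443, 0.3412, 0.0907]
orientation: [2.371, 2.06, 0.005]
force: [-1.8, -2.1, 7.9]
opening: 0.0637
gripper_force: 30.0
```

Call:
send_rows:
  plan:
    - [[-0.7, 0, 0, 0, 0], [-0.7, 0, 0, 0, 0], [-0.7, 0, 0, 0, 0], [-0.7, 0, 0, 0, 0], [-1, 0, 0, 0, 0], [-1, 0, 0, 0, 0], [-1, 0, 0, 0.15, 0], [-1, 0, 0, 0.35, 0], [-1, 0, 0, 0.55, 0], [-1, 0, 0, 0.7, 0], [-1, 0, 0, 0.7, 0], [-1, 0, 0, 0.7, 0]]

```text
t: 40.07
tool_pos: [0.4432, 0.3415, 0.2313]
orientation: [2.371, 2.06, 0.008]
force: [-0.8, -0.1, -1.2]
opening: 0.0926
gripper_force: 0.0
```

```bash
python3 cr.py w19;python3 tl.py
```

```text
t 40.07 tcp [443.2 341.5 231.3] yaw -8.0 open 92.6
0.057 [270. 158.] [445.  377.3  -7.1  64.   26.2] zmax 0.0639 1766
0.107 [274. 210.] [443.7 341.   -7.8  64.   37.7] zmax 0.1134 3382
0.107 [276. 278.] [436.9 284.5  -8.8  64.4  28.7] zmax 0.1128 2365
t 40.12 tcp [442.1 340.8 228.9] yaw -8.0 open 93.2
[290. 134.] h 0.033 [665.9 -38.1  -1.2 109.4  33.2]
[257. 137.] h 0.032 [647.3  63.8   2.  122.2  37.3]
[376. 145.] h 0.061 [ 611.9 -295.7   78.4   64.3   45.3]
[432. 166.] h 0.056 [ 547.9 -456.1   -1.7   23.5    7.4]
[303. 169.] h 0.034 [547.9 -79.   -1.5  30.9  29.8]
[249. 173.] h 0.041 [543.   84.3  88.   18.3  15.5]
[397. 216.] h 0.069 [ 394.7 -330.2   83.8  210.8  170.2]
[173. 208.] h 0.116 [440.8 310.9  83.2 107.1  64.3]
[378. 218.] h 0.047 [ 398.6 -296.1   -6.8   82.5   42.5]
[401. 219.] h 0.047 [ 393.8 -362.5   -3.5   82.2   42.3]
[317. 242.] h 0.061 [ 329.3 -112.8  -84.9   63.7   47.2]
```

Call:
send_rows:
  plan:
    - [[-1, 0.213, -0.797, 0, 0.358], [-1, 0.213, -0.797, 0, 0.358], [-1, 0.213, -0.797, 0, 0.358], [-1, 0.213, -0.797, 0, 0.358], [-1, 0.213, -0.797, 0, 0.358]]

```text
t: 40.58
tool_pos: [0.4843, 0.1761, 0.226]
orientation: [-1.947, -2.465, 0.007]
force: [-0.3, 0.2, -0.7]
opening: 0.0929
gripper_force: 0.0
```

Call:
send_rows:
  plan:
    - [[-1, 0.213, -0.797, 0, 0.358], [-1, 0.213, -0.797, 0, 0.358], [-1, 0.213, -0.797, 0, 0.358], [-1, 0.213, -0.797, 0, 0.358], [-1, 0.213, -0.797, 0, 0.358]]

```text
t: 41.0
tool_pos: [0.5267, 0.0174, 0.2263]
orientation: [-1.453, -2.783, 0.005]
force: [0.2, -0.3, 0.8]
opening: 0.093
gripper_force: 0.0
```

Call:
send_rows:
  plan:
    - [[-1, 0.213, -0.797, 0, 0.358], [-1, 0.213, -0.797, 0, 0.358], [-1, 0.213, -0.797, 0, 0.358], [-1, 0.213, -0.797, 0, 0.358], [-1, 0.213, -0.797, 0, 0.358]]

```text
t: 41.42
tool_pos: [0.5694, -0.1426, 0.2261]
orientation: [-0.912, -3.004, 0.003]
force: [-0.0, -0.3, -0.3]
opening: 0.0931
gripper_force: 0.0
```

Call:
send_rows:
  plan:
    - [[-1, 0.213, -0.797, -0.1, 0.358], [-1, 0.213, -0.797, -0.1, 0.358], [-1, 0.213, -0.797, -0.1, 0.358], [-1, 0.213, -0.797, -0.1, 0.358], [-1, 0.213, -0.797, -0.1, 0.358], [-1, 0.213, -0.797, -0.1, 0.358], [-1, 0.213, -0.797, -0.1, 0.358]]

```text
t: 42.0
tool_pos: [0.6117, -0.2959, 0.2063]
orientation: [-0.334, -3.121, -0.003]
force: [-0.3, -0.2, 0.5]
opening: 0.0931
gripper_force: 0.0
```

```bash
python3 look.py w20
```

```text
t 42.0 tcp [ 611.7 -295.9  206.3] yaw 77.9 open 93.1
[153.  43.] h 0.065 [ 456.1 -338.8   83.4  210.1   47. ] n 3724
[144.   9.] h 0.037 [ 433.1 -368.3   81.8   42.     9.2] n 661
[220.   3.] h 0.028 [ 440.3 -303.7   82.6   38.9    1.6] n 161
[497.  73.] h 0.029 [547.1 -80.8 -73.8  32.6  32.2] n 1332
[535. 186.] h 0.029 [660.2 -44.6  -4.9 100.   25.6] n 3335
[ 48. 172.] h 0.058 [ 547.4 -491.3   65.9   65.3   48. ] n 3901
[272. 196.] h 0.058 [ 612.  -297.7   78.2   64.1   47.4] n 3652
[223. 354.] h 0.055 [ 762.8 -383.8   78.4  196.8   14.9] n 2233
[144. 385.] h 0.012 [ 801.4 -489.    77.5   45.5   22.9] n 305
```

Call:
send_rows:
  plan:
    - [[-1, 0.001, -0.008, -0.3, 0], [-1, 0.001, -0.008, -0.55, 0], [-1, 0.001, -0.008, -0.75, 0], [-1, 0.001, -0.008, -0.88, 0], [-1, 0.001, -0.008, -0.88, 0], [-1, 0.001, -0.008, -0.88, 0], [1, 0.001, -0.008, -0.88, 0], [1, 0.001, -0.008, -0.88, 0], [1, 0.001, -0.008, -0.88, 0], [1, 0.001, -0.008, -0.88, 0], [1, 0.001, -0.008, -0.88, 0], [1, 0.001, -0.008, -0.88, 0], [1, 0.001, -0.008, -0.88, 0], [1, 0.001, -0.008, -0.7, 0], [1, 0.001, -0.008, -0.5, 0], [1, 0.001, -0.008, -0.3, 0], [1, 0.001, -0.008, -0.1, 0], [1, 0.001, -0.008, 0.1, 0], [1, 0.001, -0.008, 0.1, 0]]
  force: 30

```text
t: 43.63
tool_pos: [0.616, -0.3008, 0.2407]
orientation: [0.33, 3.11, -0.01]
force: [0.2, -1.1, 1.2]
opening: 0.0635
gripper_force: 30.0
```

Call:
send_rows:
  plan:
    - [[1, -0.215, 0.76, 0, -0.358], [1, -0.215, 0.76, 0, -0.358], [1, -0.215, 0.76, 0, -0.358], [1, -0.215, 0.76, 0, -0.358], [1, -0.215, 0.76, 0, -0.358]]

```text
t: 44.05
tool_pos: [0.5681, -0.1411, 0.2284]
orientation: [-0.903, -3.007, -0.004]
force: [-1.5, -0.2, -2.1]
opening: 0.064
gripper_force: 30.0
```

Call:
send_rows:
  plan:
    - [[1, -0.215, 0.76, 0, -0.358], [1, -0.215, 0.76, 0, -0.358], [1, -0.215, 0.76, 0, -0.358], [1, -0.215, 0.76, 0, -0.358], [1, -0.215, 0.76, 0, -0.358]]

```text
t: 44.47
tool_pos: [0.5249, 0.0107, 0.2286]
orientation: [-1.447, -2.787, -0.003]
force: [-0.7, -0.2, -0.7]
opening: 0.0641
gripper_force: 30.0
```

Call:
send_rows:
  plan:
    - [[1, -0.215, 0.76, 0, -0.358], [1, -0.215, 0.76, 0, -0.358], [1, -0.215, 0.76, 0, -0.358], [1, -0.215, 0.76, 0, -0.358], [1, -0.215, 0.76, 0, -0.358]]

```text
t: 44.88
tool_pos: [0.4817, 0.1624, 0.2287]
orientation: [-1.942, -2.467, -0.003]
force: [0.2, -0.0, -2.4]
opening: 0.064
gripper_force: 30.0
```

Call:
send_rows:
  plan:
    - [[1, -0.215, 0.76, 0, -0.358], [1, -0.215, 0.76, 0, -0.358], [1, -0.215, 0.76, 0, -0.358], [1, -0.215, 0.76, 0, -0.358], [1, -0.215, 0.76, 0, -0.358], [1, -0.215, 0.76, 0, -0.358], [1, -0.215, 0.76, 0, -0.358]]

```text
t: 45.47
tool_pos: [0.4407, 0.3088, 0.2283]
orientation: [2.369, 2.063, -0.001]
force: [0.9, -1.5, -1.6]
opening: 0.0638
gripper_force: 30.0
```

```bash
python3 cr.py w21; python3 -c "
from h import *
print(telemetry.read_state()['gripper_force'])"
```

```text
t 45.47 tcp [440.7 308.8 228.3] yaw -8.0 open 63.8
0.057 [268. 118.] [445.1 379.4  -7.9  63.2  21. ] zmax 0.0638 1689
0.107 [272. 168.] [443.8 341.2  -7.9  64.1  38.1] zmax 0.1134 3777
29.997984766960144
```

Call:
send_rows:
  plan:
    - [[1, -0.002, 0.01, -0.12, 0], [1, -0.002, 0.01, -0.25, 0], [1, -0.002, 0.01, -0.35, 0], [1, -0.002, 0.01, -0.4, 0], [1, -0.002, 0.01, -0.42, 0], [1, -0.002, 0.01, -0.43, 0], [1, -0.002, 0.01, -0.435, 0], [1, -0.002, 0.01, -0.435, 0], [1, -0.002, 0.01, -0.435, 0], [1, -0.002, 0.01, -0.435, 0]]

```text
t: 46.35
tool_pos: [0.4407, 0.3117, 0.1426]
orientation: [2.371, 2.06, 0.003]
force: [-0.4, -0.2, -2.7]
opening: 0.0637
gripper_force: 30.0
```

Call:
send_rows:
  plan:
    - [[1, 0, -0.003, -0.005, 0], [1, 0, -0.003, -0.01, 0], [1, 0, -0.003, -0.01, 0], [1, 0, -0.003, -0.01, 0]]

```text
t: 46.68
tool_pos: [0.4406, 0.3113, 0.1412]
orientation: [2.371, 2.06, 0.003]
force: [-2.4, -1.6, 7.9]
opening: 0.0639
gripper_force: 30.0
```

Call:
send_rows:
  plan:
    - [[-0.7, 0, 0, 0, 0], [-0.7, 0, 0, 0, 0], [-0.7, 0, 0, 0, 0], [-0.7, 0, 0, 0, 0], [-1, 0, 0, 0, 0], [-1, 0, 0, 0, 0], [-1, 0, 0, 0.15, 0], [-1, 0, 0, 0.35, 0], [-1, 0, 0, 0.55, 0], [-1, 0, 0, 0.7, 0], [-1, 0, 0, 0.7, 0], [-1, 0, 0, 0.7, 0]]

```text
t: 47.68
tool_pos: [0.4412, 0.3115, 0.2822]
orientation: [2.371, 2.06, 0.008]
force: [-0.5, 0.1, -1.3]
opening: 0.0927
gripper_force: 0.0
```

Call:
send_rows:
  plan:
    - [[-1, 0, -1, 0, 0], [-1, 0, -1, 0, 0], [-1, 0, -1, 0, 0], [-1, 0, -1, 0, 0], [-1, 0, -1, 0, 0], [-1, 0, -1, 0, 0], [-1, 0, -1, 0, 0], [-1, 0, -1, 0, 0]]

```text
t: 48.35
tool_pos: [0.4395, 0.1109, 0.2782]
orientation: [-2.372, -2.058, 0.002]
force: [-0.4, -0.3, 0.1]
opening: 0.093
gripper_force: 0.0
```

```bash
python3 cr.py w22; python3 tl.py; python3 -c "
from h import *
p,_=grab('scene','s22')"
```

```text
t 48.35 tcp [439.5 110.9 278.2] yaw -8.0 open 93.0
0.057 [245.  53.] [429.9 243.6  -9.2  64.2  26.9] zmax 0.064 1856
0.107 [241.   7.] [434.7 268.7  -7.7  63.7  13.2] zmax 0.1119 1249
t 48.4 tcp [439.6 111.5 278.4] yaw -8.0 open 93.3
[290. 134.] h 0.032 [660.3 -42.1  -5.1  98.8  23.9]
[257. 137.] h 0.032 [652.6  52.7   3.1  99.8  34.2]
[432. 167.] h 0.058 [ 547.2 -457.4  -17.9   20.3    9.5]
[303. 169.] h 0.032 [548.2 -79.   -1.2  31.3  29.7]
[249. 173.] h 0.041 [542.3  84.4  86.4  17.6  15.1]
[397. 216.] h 0.069 [ 394.7 -330.1   83.6  211.2  170.2]
[378. 218.] h 0.048 [ 398.7 -296.    -5.7   83.1   42.2]
[401. 219.] h 0.047 [ 394.4 -363.2   -4.7   83.    41.6]
[181. 216.] h 0.154 [413.4 293.5 -87.1  11.1  10.8]
[317. 242.] h 0.061 [ 330.  -112.9  -85.1   64.    43.8]
```

View pics/s22.png

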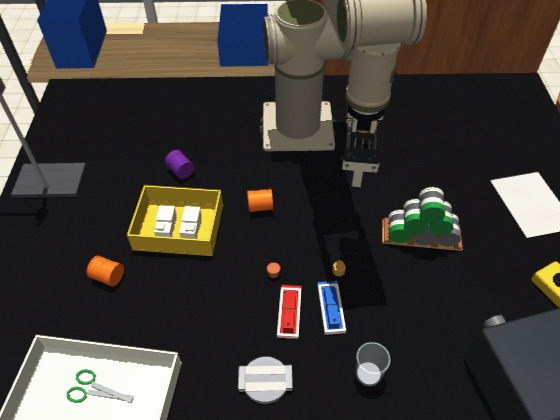

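The picture shows the pyramid complete on the cradle (425,220). Both foam pieces are in the bin (178,222), both magnets are in their slots (290,310) and (331,306), and the bystanders haven't moved.

```bash
python3 -c "
from plant import order
print(order.close_job())"
```

```text
the job is handed in; nothing more can be done
None
```

I handed the job in after about 48 s of robot time: both foam offcuts present went into the bin first, the four green-lidded pots complete the pyramid on the cradle, and each magnet lies in the slot of its own colour; the final images show all of this in place, the grey-lidded pots, stopper and brass mass not visibly moved, and no judging result was returned.

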